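# Set the stop collars of the depth rods

### The arm

A 6-joint arm with a two-finger parallel gripper is mounted at the origin on the work surface. World frame = base frame: x ahead of the robot, y to its left, z up, the work surface at z = 0. Lengths are in m, angles in degrees, forces in N, time in s.
With the tool pointing down it reaches from about 0.25 to 0.725 m from the base axis. Payload 9.7 kg.
Tool frame: the origin (TCP) lies at the very end of the fingers, on their centre line; the grasp point (between the pads) lies 19 mm behind it; z points along the fingers, y is the line along which they close (so a half turn about z gives the same grasp; the last joint's range is limited). The gripper opens to 85 mm and grips with 20 to 120 N. Pads are 22 mm wide; open, the fingers measure 114 mm over their backs; the gripper's body (76 mm by 85 mm) begins 54 mm behind the grasp point. The pads swing forward as they close: fully open they stand 13 mm farther back than shut.
Start: joints at [67.724, 4.979, 10.078, 95.1, 0, 90], TCP at [0.208, 0.509, 0.231] pointing down, gripper open.
Joint ranges: [-179.16, 179.16], [-48.56, 103.87], [-65.8, 70.77], [-126.05, 130.52], [-82.76, 87.17], [-180, 180]. Speed limits (degrees/s): [127.2, 127.2, 147.25, 180, 180, 180].

### API

Orientations are given as [roll, pitch, yaw] about the fixed x, y, z axes, in that order (R = Rz(yaw) Ry(pitch) Rx(roll)).
In Python, from workcell import bot gives the robot as it stands.
- The arm moves only by the tool arm_command, never from a script. Its argument "series" is a list of rows, each a list of 4 numbers: the shift along the tool's x, y, z in m, then the turn about the tool's z in rad. A call has exactly 5 rows; each row is the pose to reach, as a shift and turn from the pose commanded when the call began, along the tool's axes at that moment; what a row does not reach only later rows make up. A row lasts 1/10 s, in which the tool goes at most 50 mm and 8.59 degrees, less where a joint would pass 70% of its speed; a pose out of reach is approached as far as the arm can. A call with a gripper value outside its range is refused whole. "hand" is the finger opening in m, from 0 to 0.0854, set as the call begins (left out, the last holds). The fingers move at their own pace and stop on an object; "grip_force" is the grip in N (left out, the last holds). Time passes only in rows, so rows that repeat a pose let the fingers close, or fill a call up. It gives the time, the measured TCP pose, the force, the opening and the grip force at its end, in the units of the state.
- bot.get_obs(): the state, without advancing time (a new reading comes with each control period).
- bot.camera(name): name is "scene" or "top"; returns a dict with "color" (420x560x3 uint8, blue, green, red), "camera_matrix" (3x3 intrinsics, pixels), "dist_coeffs" ([k1, k2, p1, p2, k3] as OpenCV has them; the pictures are not rectified), "xyz" and "orientation" of the camera in the world. Camera axes: x right, y up, looking along -z (the intrinsics and any distortion apply to the point x, -y, -z); pixel columns grow to the right and rows downward; lengths in m; the calibration is good to about 2 mm. A picture is of the moment at which its call begins. There is no depth.
- bot.job_done(): hands the job in; it is judged then, once.
Trained networks look in the newest picture that a camera, given by its name, has taken for a name from the list of things; names that differ only in an ending like _2 or _b are one class to them, and where a whole thing is asked for, a point or a joint stands for the part that bears it (a point fixed in the world has none). Each returns a list of dicts, best first, with "confidence" (0 to 1); they miss things now and then, are a little off and sometimes report something else, mostly with a low value. They report only what shows in the picture. A call takes as long as a camera call. They do not tell look-alikes from the thing itself.
- bot.find_in(camera, target): "location" ([column, row] in pixels, amid what is visible of it).
- bot.mark_of(camera, target): "location" ([column, row] in pixels: a listed point, or the origin of a listed thing).
The state is a dict: "time": time; "q": joint angles; "qd": joint speeds; "joint_efforts": joint torques, N m; "ee_pos": TCP position; "tcp_rot": TCP orientation; "wrist_force": force on the tool from outside, world axes, zero at the start; "torque": the same for the moment, N m; "opening": finger opening in m; "grasp_force": force on a finger pad.
Only numpy, scipy, OpenCV 4.12 (cv2) and the standard library are available. Lean on these libraries where they do the work, as an engineer would, in place of code of your own. Each camera call takes 0.05 s, during which the arm holds its last target. There are 200 camera calls.

### The job

Crank the handwheel until the top of the setting ring is flush with the top of the gauge pillar beside it. Then, from the shortest rod to the tallest, lower each depth rod through the ring into the blind bore until it bottoms out, so that the ring pushes its stop collar up the rod, hold it down there for a good second, and stand it upright in the tray with its collar left where the ring set it. Finally set the dust cover flat on the ring with its spigot in the hole, leaving the ring flush with the pillar, and do not disturb the lens mount, the hand-held meter or the jar.

Things in the scene. Friction and masses are not known exactly. Their poses are not given: they have to be found in the camera images.
- board: fixed black optical breadboard, 460 x 760 x 50 mm (x, y, z), yaw varies; origin at the centre of its underside, top face 50 mm higher. In its frame the rods start in a loose row 100 to 150 mm to -x, at least 90 mm apart; the bore is at x 30, y 40 mm, the handwheel's axis 160 mm to +y of the bore, the gauge pillar 68 mm to -y of it, the tray farther to -y, the cover beyond the wheel.
- bore_floor (a point): centre of the flat floor of the blind bore in the breadboard (bore diameter 42 mm, floor 36 mm below the breadboard's top face), straight below the hole of the setting ring.
- ring_top (a point): centre of the top face of the setting ring: a bare aluminium plate 90 x 90 mm, 8 mm thick, with a 38 mm hole through it, over the bore. The handwheel raises it from lying on the breadboard (top 8 mm above the breadboard) up to 24 mm farther. It cannot turn or shift sideways and stays at the height it is set to.
- handwheel (a joint): angle in rad (0 to 8) of the handwheel, a black disc of 110 mm diameter with a vertical axis. Turning it counter-clockwise seen from above increases the angle and raises the setting ring by 3 mm per rad; clockwise lowers it. It takes about 0.15 N m to turn and stays where it is left.
- wheel_grip (a point): point on the handwheel's axis, at mid-height of its upright grip bar and 55 mm above the breadboard. The aluminium bar stands across the whole wheel: 100 mm long, 14 mm thick, its top 14 mm above this point, and the wheel's face 24 mm below it. The point's x axis runs along the bar, z up.
- gauge_top (a point): centre of the top face of the gauge pillar, a plain steel cylinder of 26 mm diameter fixed in the breadboard 68 mm from the ring's centre. Its top stands 16 to 24 mm above the breadboard, different each time.
- tray: shallow grey plastic tray fixed on the breadboard, 110 x 250 mm (its x, y) outside, walls 4 mm thick and 14 mm high, floor 4 mm thick; origin at the centre of its underside, on the breadboard's top face. It starts empty.
- rod_short: steel depth rod, round, 32 mm in diameter and 130 mm tall (the shortest of the three lengths; may be absent), with its foot tapering to 25 mm over the last 7 mm; stands upright and loose on the breadboard. 0.37 to 0.57 kg with its stop collar, the weight low down. Origin at the centre of the foot's underside, z along the rod to its top.
- stop_short_under (a point): centre of the underside of the black stop collar on rod_short: a disc 56 mm in diameter and 12 mm thick that slides along the rod with a stiff friction fit (about 3 N) and stays where it is pushed. It starts 25 to 34 mm above the rod's foot and can be pushed up to 77 mm above it.
- rod_mid: steel depth rod, round, 32 mm in diameter and 150 mm tall (the middle one of the three lengths; may be absent), with its foot tapering to 25 mm over the last 7 mm; stands upright and loose on the breadboard. 0.37 to 0.57 kg with its stop collar, the weight low down. Origin at the centre of the foot's underside, z along the rod to its top.
- stop_mid_under (a point): centre of the underside of the black stop collar on rod_mid: a disc 56 mm in diameter and 12 mm thick that slides along the rod with a stiff friction fit (about 3 N) and stays where it is pushed. It starts 25 to 34 mm above the rod's foot and can be pushed up to 77 mm above it.
- rod_tall: steel depth rod, round, 32 mm in diameter and 170 mm tall (the tallest of the three lengths; may be absent), with its foot tapering to 25 mm over the last 7 mm; stands upright and loose on the breadboard. 0.37 to 0.57 kg with its stop collar, the weight low down. Origin at the centre of the foot's underside, z along the rod to its top.
- stop_tall_under (a point): centre of the underside of the black stop collar on rod_tall: a disc 56 mm in diameter and 12 mm thick that slides along the rod with a stiff friction fit (about 3 N) and stays where it is pushed. It starts 25 to 34 mm above the rod's foot and can be pushed up to 77 mm above it.
- cover: dust cover for the bore: grey plastic disc, 80 mm in diameter and 8 mm thick, with an upright round knob on top, 26 mm in diameter and 40 mm tall and a short spigot under it, 30 mm in diameter and 10 mm long, that goes into the ring's hole when the disc lies on the ring; 0.12 kg, loose; starts standing on its spigot on the breadboard beyond the handwheel, knob up. Origin at the centre of the disc's flat underside, above the spigot.
- lens_mount: bystander: lens mount on a 50 x 70 mm black foot, 119 mm tall; origin at the centre of its underside.
- meter: bystander: grey hand-held meter, 60 x 130 x 24 mm, lying; origin at the centre of its underside.
- jar: bystander: small amber jar, 50 mm in diameter, 70 mm tall; origin at the centre of its underside.
There are look-alikes about, which are no part of the job. Leave any orange look-alike of the rod_short alone.

How it is judged (in metres and radians):
On the way, in this order (a step that is already met when the one before it is completed fails the run):
1. the setting ring's top is flush with the gauge pillar's top (within 2.5 mm) (z of ring_top in the frame of gauge_top between -0.0025 and 0.0025 m), for 0.5 s.
2. rod_short (if present) stands on the floor of the bore (within 2.5 mm, no more than 7 mm off its centre), for 1 s (z of rod_short in the frame of bore_floor below 0.0025 m and horizontal distance between rod_short and bore_floor below 0.007 m and angle between rod_short's own z axis and vertical below 0.12 rad), for 1 s.
3. rod_mid (if present) stands on the floor of the bore (within 2.5 mm, no more than 7 mm off its centre), for 1 s (z of rod_mid in the frame of bore_floor below 0.0025 m and horizontal distance between rod_mid and bore_floor below 0.007 m and angle between rod_mid's own z axis and vertical below 0.12 rad), for 1 s.
4. rod_tall (if present) stands on the floor of the bore (within 2.5 mm, no more than 7 mm off its centre), for 1 s (z of rod_tall in the frame of bore_floor below 0.0025 m and horizontal distance between rod_tall and bore_floor below 0.007 m and angle between rod_tall's own z axis and vertical below 0.12 rad), for 1 s.
At the end, for the whole second after the job is handed in: Every rod present stands upright and at rest on the tray's floor, its collar's underside 40 mm (within 3.5) above the gauge pillar's top; the ring's top is within 2.5 mm of the pillar's top; the cover lies flat on the ring, knob up, at rest, within 8 mm of its centre (all of step 1 and x of rod_short in the frame of tray between -0.052 and 0.052 m and y of rod_short in the frame of tray between -0.122 and 0.122 m and z of rod_short in the frame of tray between 0.001 and 0.007 m and angle between each of rod_short, rod_mid, rod_tall, cover's own z axis and vertical below 0.06 rad and linear speed of each of rod_short, rod_mid, rod_tall, cover below 0.02 m/s and z of stop_short_under in the frame of gauge_top between 0.0365 and 0.0435 m and x of rod_mid in the frame of tray between -0.052 and 0.052 m and y of rod_mid in the frame of tray between -0.122 and 0.122 m and z of rod_mid in the frame of tray between 0.001 and 0.007 m and z of stop_mid_under in the frame of gauge_top between 0.0365 and 0.0435 m and x of rod_tall in the frame of tray between -0.052 and 0.052 m and y of rod_tall in the frame of tray between -0.122 and 0.122 m and z of rod_tall in the frame of tray between 0.001 and 0.007 m and z of stop_tall_under in the frame of gauge_top between 0.0365 and 0.0435 m and z of cover in the frame of ring_top between -0.002 and 0.004 m and horizontal distance between cover and ring_top below 0.008 m); the robot touches nothing.
It fails at once if the lens_mount is pushed away (more than 30 mm) (distance of lens_mount from where it was at the start of the episode above 0.03 m).
It fails at once if the meter is pushed away (more than 30 mm) (distance of meter from where it was at the start of the episode above 0.03 m).
It fails at once if the jar is pushed away (more than 30 mm) (distance of jar from where it was at the start of the episode above 0.03 m).
Of rod_short, rod_mid, rod_tall only 2 to 3 are there at a start; the rules pass over those that are not, and their reading is None.
At some moment in a run one of cover may be knocked a few centimetres aside while the robot is not near it.
Once in a run the grip may slacken for a moment while it holds something.
It also fails if it takes over 210 s, if anything falls off the work surface, if the arm or the gripper's body presses on something with over 40 N, if the wrist force passes 120 N, or if a joint passes its speed limit or range.

## Working session

There is one attempt and no reset: what is moved stays moved. The work goes in short steps, Python scripts to look and compute and a tool call to move; the robot and the scene stay as the last step left them, time stands still between calls to the robot, and variables do not carry over. Pictures are saved under pics/ and viewed, at most 14 in all, crops included, and the job is handed in when it is done.

Besides the shell and the picture viewer there is one more tool, called as a command line: name --pt "numbers of a row" for each row, then --argument value for the rest. arm_command: Moves the arm, as the interface text tells. Its arguments: {"type":"object","properties":{"series":{"type":"array"},"hand":{"type":"number"},"grip_force":{"type":"number"}},"required":["series"]}

```bash
mkdir -p pics; ls; cat > h.py <<'E'
import numpy as np, cv2
from scipy.spatial.transform import Rotation as R
from workcell import bot
def cam(n):
    c=bot.camera(n); return c
def Rcam(c):
    o=np.array(c["orientation"],float)
    return R.from_euler('xyz',o,degrees=True).as_matrix() if o.size==3 else (o if o.shape==(3,3) else R.from_quat(o).as_matrix())
def ray(c,px):
    u=cv2.undistortPoints(np.array([[px]],float),np.array(c["camera_matrix"],float),np.array(c["dist_coeffs"],float))[0,0]
    return np.array(c["xyz"],float),Rcam(c)@np.array([u[0],-u[1],-1.])
def atz(c,px,z):
    o,d=ray(c,px); return o+d*(z-o[2])/d[2]
def proj(c,p):
    q=Rcam(c).T@(np.array(p,float)-np.array(c["xyz"],float)); q=np.array([q[0],-q[1],-q[2]])
    return cv2.projectPoints(q.reshape(1,3),np.zeros(3),np.zeros(3),np.array(c["camera_matrix"],float),np.array(c["dist_coeffs"],float))[0][0,0]
def tri(c1,p1,c2,p2):
    o1,d1=ray(c1,p1);o2,d2=ray(c2,p2);d1/=np.linalg.norm(d1);d2/=np.linalg.norm(d2)
    A=np.c_[d1,-d2];s=np.linalg.lstsq(A,o2-o1,rcond=None)[0]
    a=o1+d1*s[0];b=o2+d2*s[1];return (a+b)/2,np.linalg.norm(a-b)
E
python3 - <<'E'
from h import *
names="board bore_floor ring_top handwheel wheel_grip gauge_top tray rod_short stop_short_under rod_mid stop_mid_under rod_tall stop_tall_under cover lens_mount meter jar".split()
cs={n:cam(n) for n in("scene","top")}
for n,c in cs.items():
    cv2.imwrite(f"pics/{n}0.png",c["color"]); print(n,c["xyz"],c["orientation"],c["camera_matrix"],c["dist_coeffs"])
for t in names:
    m={}
    for n in cs: m[n]=[(np.round(x["location"]).tolist(),round(x["confidence"],2)) for x in bot.mark_of(n,t)][:4]
    s=""
    if m["scene"] and m["top"]: p,e=tri(cs["scene"],m["scene"][0][0],cs["top"],m["top"][0][0]); s=f"{p.round(3)} {e:.3f}"
    print(t,m["scene"],m["top"],s)
print(bot.get_obs())
E
```

```text
pics
scene [1.12465783 0.12549361 0.58397538] [ 5.19693530e+01 -6.03568997e-02  9.85867359e+01] [[419.71030509   0.         280.97155235]
 [  0.         419.71030509 214.52405866]
 [  0.           0.           1.        ]] [0.01096409 0.         0.         0.         0.        ]
top [0.42537153 0.03394282 1.27403951] [  5.44287901   0.97056139 -91.3415347 ] [[523.69294313   0.         284.59706904]
 [  0.         523.69294313 202.0871478 ]
 [  0.           0.           1.        ]] [-0.02324669  0.          0.          0.          0.        ]
board [([252.0, 285.0], 0.61), ([239.0, 216.0], 0.54)] [([306.0, 180.0], 0.79)] [ 0.601 -0.004 -0.003] 0.006
bore_floor [([270.0, 294.0], 0.81), ([428.0, 290.0], 0.3)] [([291.0, 167.0], 0.92), ([321.0, 159.0], 0.21)] [0.632 0.033 0.013] 0.003
ring_top [([274.0, 275.0], 0.56)] [([292.0, 163.0], 0.95), ([224.0, 236.0], 0.54)] [0.632 0.036 0.062] 0.007Traceback (most recent call last):
  File "<stdin>", line 8, in <module>
ValueError: it knows: board, bore_floor, cover, gauge_top, jar, lens_mount, meter, ring_top, rod_mid, rod_short, rod_tall, stop_mid_under, stop_short_under, stop_tall_under, tray, wheel_grip
```

```bash
python3 - <<'E'
from h import *
names="gauge_top wheel_grip tray rod_short stop_short_under rod_mid stop_mid_under rod_tall stop_tall_under cover lens_mount meter jar".split()
cs={n:cam(n) for n in("scene","top")}
for t in names:
    m={}
    for n in cs: m[n]=[(np.round(x["location"]).tolist(),round(x["confidence"],2)) for x in bot.mark_of(n,t)][:4]
    s=""
    if m["scene"] and m["top"]: p,e=tri(cs["scene"],m["scene"][0][0],cs["top"],m["top"][0][0]); s=f"{p.round(3)} {e:.3f}"
    print(t,m["scene"],m["top"],s)
print(bot.get_obs())
E
```

```text
gauge_top [([235.0, 265.0], 0.51)] [([322.0, 160.0], 0.5)] [ 0.634 -0.032  0.078] 0.010
wheel_grip [([373.0, 267.0], 0.77)] [([219.0, 159.0], 0.75)] [0.638 0.198 0.111] 0.003
tray [([127.0, 250.0], 0.8)] [([411.0, 176.0], 0.73)] [ 0.596 -0.246  0.048] 0.003
rod_short [([240.0, 228.0], 0.83), ([215.0, 185.0], 0.78), ([359.0, 197.0], 0.58), ([271.0, 275.0], 0.54)] [([378.0, 301.0], 0.97), ([330.0, 216.0], 0.85), ([230.0, 310.0], 0.82)] [ 0.285 -0.15  -0.139] 0.075
stop_short_under [([239.0, 215.0], 0.52), ([215.0, 176.0], 0.48), ([358.0, 187.0], 0.46)] [([378.0, 304.0], 0.73), ([217.0, 162.0], 0.62), ([328.0, 218.0], 0.47)] [ 0.281 -0.147 -0.098] 0.067
rod_mid [([365.0, 224.0], 0.62), ([300.0, 218.0], 0.57)] [([228.0, 235.0], 0.78)] [0.468 0.189 0.06 ] 0.009
stop_mid_under [([367.0, 215.0], 0.91)] [([223.0, 239.0], 0.8)] [0.459 0.195 0.076] 0.002
rod_tall [([299.0, 219.0], 0.81), ([241.0, 342.0], 0.31)] [([281.0, 234.0], 0.59), ([328.0, 216.0], 0.2)] [0.468 0.063 0.057] 0.002
stop_tall_under [([300.0, 213.0], 0.65)] [] 
cover [([427.0, 292.0], 0.64)] [([280.0, 233.0], 0.6), ([227.0, 23
[... 353 characters left out ...]
0.75)] [ 0.738 -0.203  0.05 ] 0.003
{'time': 1.8, 'q': array([6.77234545e+01, 4.97906671e+00, 1.00756396e+01, 9.51004261e+01,
       7.70319266e-04, 8.99990082e+01]), 'qd': array([-0.12365628,  0.03001601,  0.00488276, -0.00340698, -0.05369953,
       -0.03829494]), 'joint_efforts': array([ 1.58325922e-03, -5.20093632e+01,  4.64856863e+01,  1.52804387e-03,
        5.56812222e-05,  2.06742817e-05]), 'ee_pos': array([0.20847927, 0.50892839, 0.23125947]), 'tcp_rot': array([-1.79996147e+02, -7.70385961e-04,  1.57724446e+02]), 'wrist_force': array([ 0.03050439, -0.12410289,  0.21517419]), 'torque': array([-0.00735481,  0.02526335, -0.00693841]), 'grasp_force': 0.0, 'opening': 0.08502329239826534}
```

View pics/scene0.png

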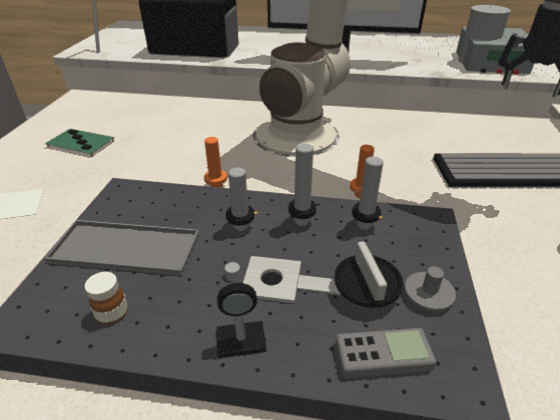

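View pics/top0.png

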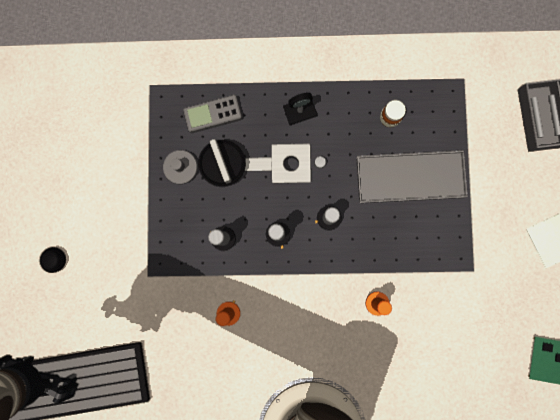

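```bash
python3 - <<'E'
from h import *
c=cam("top"); s=cam("scene")
g=cv2.cvtColor(c["color"],cv2.COLOR_BGR2GRAY)
# bright blobs on the board
m=(g>130).astype(np.uint8); m[:80]=0;m[262:]=0;m[:,:155]=0;m[:,455:]=0
n,l,st,ce=cv2.connectedComponentsWithStats(m)
for i in range(1,n):
    if st[i,4]>25: print(st[i].tolist(),ce[i].round(1))
H={"rod_short":.18,"rod_tall":.22,"rod_mid":.20}
for k,px in dict(rod_short=(332,215.5),rod_tall=(276.5,232),rod_mid=(216,238)).items():
    i=min(range(1,n),key=lambda i:np.hypot(*(ce[i]-px))); print(k,ce[i].round(1),atz(c,ce[i],H[k]).round(4))
# hole
r=g[140:190,265:315]; h=(r<110).astype(np.uint8); n2,l2,s2,c2=cv2.connectedComponentsWithStats(h)
for i in range(1,n2):
    if s2[i,4]>20: p=c2[i]+[265,140]; print("dark",s2[i].tolist(),p.round(1),atz(c,p,.058).round(4))
for t,z in (("gauge_top",.07),("wheel_grip",.105),("tray",.05),("bore_floor",.014),("ring_top",.058),("cover",.06)):
    for cc,nm in((c,"top"),(s,"scene")):
        for d in bot.mark_of(nm,t)[:3]: print(t,nm,np.round(d["location"],1),round(d["confidence"],2),atz(cc,d["location"],z).round(4)[:2])
t=cv2.resize(c["color"][130:255,165:345],None,fx=4,fy=4,interpolation=cv2.INTER_CUBIC);cv2.imwrite("pics/topc.png",t)
E
```

```text
[155, 80, 218, 5, 610] [234.4  81.2]
[386, 100, 20, 20, 314] [395.1 109.4]
[187, 104, 26, 23, 418] [199.2 115.5]
[210, 139, 19, 43, 251] [219.1 160. ]
[247, 144, 64, 39, 1583] [284.7 163.2]
[315, 156, 10, 11, 87] [319.6 161.4]
[359, 170, 81, 31, 925] [387.8 188.3]
[325, 208, 14, 14, 161] [331.7 214.6]
[269, 225, 15, 15, 174] [275.7 231.7]
[209, 230, 14, 15, 164] [215.5 236.7]
rod_short [331.7 214.6] [ 0.5012 -0.0478  0.18  ]
rod_tall [275.7 231.7] [0.4669 0.0688 0.22  ]
rod_mid [215.5 236.7] [0.4603 0.1933 0.2   ]
dark [0, 0, 50, 50, 906] [289.9 166.9] [0.6243 0.0375 0.058 ]
dark [18, 16, 16, 15, 192] [290.5 163. ] [0.6336 0.0358 0.058 ]
gauge_top top [321.6 160.9] 0.5 [ 0.6346 -0.0366]
gauge_top scene [234.5 266.8] 0.49 [ 0.6306 -0.0291]
wheel_grip top [218.3 157.6] 0.9 [0.6423 0.199 ]
wheel_grip scene [369.8 265.2] 0.88 [0.6281 0.1951]
tray top [410.9 178.1] 0.82 [ 0.5917 -0.2464]
tray scene [124.  248.9] 0.81 [ 0.5966 -0.2498]
bore_floor top [290.2 166.2] 0.88 [0.6333 0.0368]
bore_floor scene [271.1 289.7] 0.86 [0.623  0.0325]
bore_floor scene [363.6 225. ] 0.67 [0.4133 0.1972]
ring_top top [290.7 161.3] 0.76 [0.6376 0.0352]
ring_top top [222.4 238.5] 0.44 [0.4604 0.1983]
ring_top scene [270.3 274.4] 0.79 [0.6277 0.0324]
cover top [181.5 165.6] 0.62 [0.6339 0.2925]
cover scene [428.3 290.7] 0.97 [0.6266 0.2957]
```

View pics/topc.png

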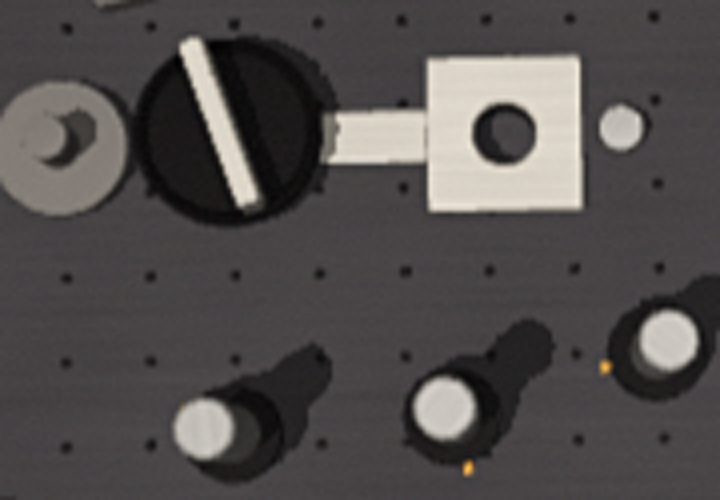

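```bash
python3 - <<'E'
from h import *
c=cam("top")
g=cv2.cvtColor(c["color"],cv2.COLOR_BGR2GRAY)
r=(g[135:186,203:236]>150).astype(np.uint8)
y,x=np.nonzero(r); P=np.array([atz(c,(a+203,b+135),.119)[:2] for a,b in zip(x,y)])
P0=P.mean(0);w,v=np.linalg.eigh(np.cov((P-P0).T));print("bar",P0.round(4),np.degrees(np.arctan2(v[1,1],v[0,1])),2*np.sqrt(3*w))
print("gauge",atz(c,(319.6,161.4),.07).round(4))
for a in((148.5,276),(474,271),(149.5,85),(465,79)): print(atz(c,a,.05).round(4))
E
```

```text
bar [0.6344 0.1954] -160.53874185206828 [0.01239937 0.09810778]
gauge [ 0.6335 -0.0319  0.07  ]
[0.3773 0.3733 0.05  ]
[ 0.3714 -0.3823  0.05  ]
[0.8348 0.3718 0.05  ]
[ 0.828  -0.3875  0.05  ]
```

arm_command --pt "0 0 0 0.149" --pt "0 0 0 0.298" --pt "0 0 0 0.447" --pt "0 0 -0.01 0.596" --pt "0 0 -0.02 0.745" --hand 0

```text
time: 3.05
ee_pos: [0.2084, 0.5088, 0.2513]
tcp_rot: [-180.0, 0.0, 114.7]
wrist_force: [0.0, -1.2, 0.2]
opening: 0.012
grasp_force: 0.0
```

arm_command --pt "0 0 0 0.149" --pt "0 0 0 0.298" --pt "0 0 0 0.437" --pt "0 0 0 0.437" --pt "0 0 0 0.437"

```text
time: 3.55
ee_pos: [0.2085, 0.5089, 0.2513]
tcp_rot: [-180.0, 0.0, 90.2]
wrist_force: [0.1, -0.2, 0.3]
opening: 0.0
grasp_force: 0.0
```

arm_command --pt "-0.039 0.03 0 0" --pt "-0.078 0.06 0 0" --pt "-0.117 0.09 0 0" --pt "-0.156 0.12 0 0" --pt "-0.195 0.15 0 0"

```text
time: 4.05
ee_pos: [0.3592, 0.3123, 0.2515]
tcp_rot: [180.0, -0.0, 90.3]
wrist_force: [0.7, 0.5, 0.4]
opening: 0.0004
grasp_force: 0.0
```

arm_command --pt "-0.039 0.03 0 0" --pt "-0.078 0.06 0 0" --pt "-0.117 0.09 0 0" --pt "-0.156 0.12 0 0" --pt "-0.195 0.15 0 0"

```text
time: 4.55
ee_pos: [0.5094, 0.1171, 0.2515]
tcp_rot: [180.0, -0.0, 90.2]
wrist_force: [1.4, 0.8, -0.7]
opening: -0.0001
grasp_force: 0.0
```

arm_command --pt "-0.039 0.03 0 0" --pt "-0.078 0.06 0 0" --pt "-0.117 0.09 0 0" --pt "-0.151 0.125 0 0" --pt "-0.151 0.125 0 0"

```text
time: 5.05
ee_pos: [0.6362, -0.0363, 0.2475]
tcp_rot: [-179.8, 0.0, 90.0]
wrist_force: [0.9, -0.1, -0.9]
opening: 0.0
grasp_force: 0.0
```

arm_command --pt "0.004 -0.003 0.04 0" --pt "0.004 -0.003 0.08 0" --pt "0.004 -0.003 0.12 0" --pt "0.004 -0.003 0.15 0" --pt "0.004 -0.003 0.16 0"

```text
time: 5.55
ee_pos: [0.6285, -0.0276, 0.0877]
tcp_rot: [-179.7, -0.0, 90.2]
wrist_force: [-0.1, -0.2, -0.2]
opening: -0.0
grasp_force: 0.0
```

arm_command --pt "0 0 0.006 0" --pt "0 0 0.012 0" --pt "0 0 0.014 0" --pt "0 0 0.015 0" --pt "0 0 0.015 0"

```text
time: 6.05
ee_pos: [0.6309, -0.0281, 0.077]
tcp_rot: [179.9, 0.0, 90.0]
wrist_force: [0.2, 1.2, 1.3]
opening: -0.0003
grasp_force: 0.0
```

arm_command --pt "0 0 0.0005 0" --pt "0 0 0.001 0" --pt "0 0 0.0015 0" --pt "0 0 0.002 0" --pt "0 0 0.002 0"

```text
time: 6.55
ee_pos: [0.6304, -0.0281, 0.0742]
tcp_rot: [-180.0, 0.0, 90.0]
wrist_force: [-0.1, 0.6, 0.2]
opening: -0.0001
grasp_force: 0.0
```

arm_command --pt "-0.003 0.002 0 0" --pt "-0.003 0.002 0.0005 0" --pt "-0.003 0.002 0.001 0" --pt "-0.003 0.002 0.0015 0" --pt "-0.003 0.002 0.0015 0"

```text
time: 7.05
ee_pos: [0.6324, -0.031, 0.0727]
tcp_rot: [-180.0, -0.0, 90.0]
wrist_force: [0.8, -0.2, 0.3]
opening: -0.0
grasp_force: 0.0
```

arm_command --pt "0 0 0.0005 0" --pt "0 0 0.001 0" --pt "0 0 0.0015 0" --pt "0 0 0.002 0" --pt "0 0 0.002 0"

```text
time: 7.55
ee_pos: [0.6325, -0.031, 0.0717]
tcp_rot: [180.0, 0.0, 90.0]
wrist_force: [-2.3, 0.7, 6.2]
opening: 0.0002
grasp_force: 3.1
```

arm_command --pt "0 0 -0.04 0" --pt "0 0 -0.08 0.149" --pt "0.04 0 -0.08 0.298" --pt "0.08 0 -0.08 0.447" --pt "0.12 0.002 -0.08 0.596" --hand 0.04

```text
time: 8.05
ee_pos: [0.6345, 0.09, 0.1513]
tcp_rot: [180.0, -0.0, 55.4]
wrist_force: [1.2, -0.3, 0.5]
opening: 0.0402
grasp_force: 0.0
```

arm_command --pt "0 0 0 0.149" --pt "0 0 0 0.298" --pt "0 0 0 0.447" --pt "0 0 0 0.596" --pt "0 0 0 0.745"

```text
time: 8.55
ee_pos: [0.6345, 0.089, 0.1506]
tcp_rot: [-180.0, 0.0, 12.8]
wrist_force: [0.5, 0.5, 0.6]
opening: 0.0399
grasp_force: 0.0
```

arm_command --pt "0 0 0 0.149" --pt "0 0 0 0.298" --pt "0 0 0 0.447" --pt "0 0 0 0.596" --pt "0 0 0 0.745"

```text
time: 9.05
ee_pos: [0.6302, -0.0036, 0.1508]
tcp_rot: [-173.6, 0.8, -3.2]
wrist_force: [-0.1, 0.1, 0.3]
opening: 0.0398
grasp_force: 0.0
```

arm_command --pt "0 0 0 0.149" --pt "0 0 0 0.298" --pt "0 0 0 0.447" --pt "0 0 0 0.596" --pt "0 0 0 0.745"

```text
time: 9.55
ee_pos: [0.6036, -0.1022, 0.1511]
tcp_rot: [-166.8, 4.9, -15.7]
wrist_force: [0.0, 0.6, -0.1]
opening: 0.0397
grasp_force: 0.0
```

arm_command --pt "0 0 0 0.149" --pt "0 0 0 0.298" --pt "0 0 0 0.447" --pt "0 0 0 0.596" --pt "0 0 0 0.745"

```text
time: 10.05
ee_pos: [0.558, -0.1899, 0.1517]
tcp_rot: [-161.1, 12.1, -27.7]
wrist_force: [-0.8, 0.5, 0.9]
opening: 0.04
grasp_force: 0.0
```

arm_command --pt "0 0 0 0.1" --pt "0 0 0 0.15" --pt "0 0 0 0.15" --pt "0 0 0 0.15" --pt "0 0 0 0.15"

```text
time: 10.55
ee_pos: [0.538, -0.221, 0.1522]
tcp_rot: [-160.4, 14.8, -31.7]
wrist_force: [-0.5, 0.1, -0.8]
opening: 0.0399
grasp_force: 0.0
```

```bash
python3 - <<'E'
from h import *
o=bot.get_obs();print(o["q"].round(2),o["ee_pos"].round(4),o["tcp_rot"].round(2))
y=np.radians(o["tcp_rot"][2]);tx=np.array([np.cos(y),np.sin(y)]);ty=np.array([np.sin(y),-np.cos(y)])
d=np.array([.6344,.1958])-o["ee_pos"][:2];print("shift",d@tx,d@ty)
c=cam("top")
E
```

```text
[-31.77  22.27  18.58 101.11  19.55 179.94] [ 0.538  -0.221   0.1522] [-160.43   14.78  -31.71]
shift -0.1371080536756735 -0.40522123301359964
```

arm_command --pt "0 0 -0.02 0" --pt "0 0 -0.04 0" --pt "0 0 -0.06 0" --pt "0 0 -0.08 0" --pt "0 0 -0.08 0"

```text
time: 11.1
ee_pos: [0.5407, -0.2549, 0.2272]
tcp_rot: [-160.4, 14.6, -31.8]
wrist_force: [-0.1, -1.1, 0.0]
opening: 0.0397
grasp_force: 0.0
```

arm_command --pt "0 0 0 -0.149" --pt "0 0 0 -0.298" --pt "0 0 0 -0.447" --pt "0 0 0 -0.596" --pt "0 0 0 -0.745"

```text
time: 11.6
ee_pos: [0.5401, -0.2537, 0.224]
tcp_rot: [-155.7, -1.9, 8.3]
wrist_force: [0.7, -0.4, 0.3]
opening: 0.0399
grasp_force: 0.0
```

```bash
python3 - <<'E'
from h import *
for e in((-160.4,14.6,-31.8),(-155.7,-1.9,8.3)): print(R.from_euler('xyz',e,degrees=True).as_matrix()[:,2].round(3))
o=bot.get_obs();q=o["q"];print(q.round(2),o["ee_pos"].round(4),o["tcp_rot"].round(2))
z=R.from_euler('xyz',o["tcp_rot"],degrees=True).as_matrix()[:,2]
print("arm frame",R.from_euler('z',-q[0],degrees=True).apply(z).round(3), q[1]-q[2]+q[3])
E
```

```text
[-0.025  0.41  -0.912]
[-0.03   0.412 -0.911]
[-34.08  26.65  32.31 111.31  18.95 134.55] [ 0.5401 -0.2537  0.224 ] [-155.68   -1.92    8.32]
arm frame [-0.255  0.325 -0.911] 105.6482460154715
```

```bash
cat >> h.py <<'E'
def shift(dw,rot=None):
    o=bot.get_obs(); M=R.from_euler('xyz',o["tcp_rot"] if rot is None else rot,degrees=True).as_matrix()
    return (M.T@np.array(dw,float)).round(4)
def tilt():
    o=bot.get_obs();M=R.from_euler('xyz',o["tcp_rot"],degrees=True).as_matrix()
    print(o["time"],"q",o["q"].round(1),"p",o["ee_pos"].round(4),"rpy",o["tcp_rot"].round(2),"z",M[:,2].round(4))
E
python3 -c "
from h import *
print(shift([-.496,-.344,.06])/3)"
```

```text
[-0.17943333  0.07086667 -0.0606    ]
```

arm_command --pt "-0.036 0.014 -0.012 0" --pt "-0.072 0.028 -0.024 0" --pt "-0.108 0.042 -0.036 0" --pt "-0.144 0.056 -0.048 0" --pt "-0.18 0.07 -0.06 0"

```text
time: 12.1
ee_pos: [0.3722, -0.3671, 0.2446]
tcp_rot: [-155.7, -1.8, 8.0]
wrist_force: [1.1, -0.7, -1.1]
opening: 0.0398
grasp_force: 0.0
```

arm_command --pt "-0.036 0.014 -0.012 0" --pt "-0.072 0.028 -0.024 0" --pt "-0.108 0.042 -0.036 0" --pt "-0.144 0.056 -0.048 0" --pt "-0.18 0.07 -0.06 0"

```text
time: 12.6
ee_pos: [0.2056, -0.4801, 0.2648]
tcp_rot: [-155.7, -1.8, 8.0]
wrist_force: [0.0, -0.7, -0.2]
opening: 0.04
grasp_force: 0.0
```

arm_command --pt "-0.036 0.014 -0.012 0" --pt "-0.072 0.028 -0.024 0" --pt "-0.108 0.042 -0.036 0" --pt "-0.144 0.056 -0.048 0" --pt "-0.18 0.07 -0.06 0"

```text
time: 13.1
ee_pos: [0.0383, -0.5846, 0.2729]
tcp_rot: [-156.6, -1.7, 8.0]
wrist_force: [0.5, -0.4, -0.7]
opening: 0.0395
grasp_force: 0.0
```

```bash
python3 -c "
from h import *
tilt(); print(shift([.0073,-.1,0]))"
```

```text
13.1 q [-8.620e+01  4.010e+01  5.710e+01  1.304e+02 -1.000e-01  8.540e+01] p [ 0.0383 -0.5846  0.2729] rpy [-156.61   -1.73    8.02] z [-0.0279  0.3969 -0.9174]
[-0.0067  0.0917 -0.0399]
```

arm_command --pt "-0.001 0.018 -0.008 0" --pt "-0.003 0.037 -0.016 0" --pt "-0.004 0.055 -0.024 0" --pt "-0.005 0.073 -0.032 0" --pt "-0.007 0.092 -0.04 0"

```text
time: 13.6
ee_pos: [0.0442, -0.6424, 0.2383]
tcp_rot: [-159.2, -1.6, 8.1]
wrist_force: [-0.5, -0.0, 0.0]
opening: 0.04
grasp_force: 0.0
```

```bash
python3 -c "
from h import *
tilt(); print(shift([.0073,-.1,0]))"
```

```text
13.6 q [-86.1  49.6  69.1 130.4  -0.   85.6] p [ 0.0442 -0.6424  0.2383] rpy [-159.17   -1.55    8.1 ] z [-0.0251  0.3556 -0.9343]
[-0.0069  0.0934 -0.0357]
```

arm_command --pt "-0.001 0.009 -0.02 0" --pt "-0.001 0.018 -0.04 0" --pt "-0.002 0.028 -0.06 0" --pt "-0.003 0.037 -0.08 0" --pt "-0.003 0.046 -0.1 0"

```text
time: 14.1
ee_pos: [0.0437, -0.6455, 0.2587]
tcp_rot: [-161.6, -1.4, 8.1]
wrist_force: [0.0, -0.1, 0.3]
opening: 0.0401
grasp_force: 0.0
```

arm_command --pt "-0.001 0.009 -0.02 0" --pt "-0.001 0.018 -0.04 0" --pt "-0.002 0.028 -0.06 0" --pt "-0.003 0.037 -0.08 0" --pt "-0.003 0.046 -0.1 0"

```text
time: 14.6
ee_pos: [0.0436, -0.6419, 0.2804]
tcp_rot: [-163.6, -1.2, 8.1]
wrist_force: [0.5, 0.2, 0.3]
opening: 0.0401
grasp_force: 0.0
```

```bash
python3 -c "
from h import *
tilt(); print(shift([.0073,-.1,0]),shift([0,0,.1]))"
```

```text
14.6 q [-86.1  46.7  70.7 130.5  -0.   85.6] p [ 0.0436 -0.6419  0.2804] rpy [-163.59   -1.22    8.14] z [-0.0197  0.2825 -0.9591]
[-0.0069  0.0959 -0.0284] [ 0.0021 -0.0282 -0.0959]
```

arm_command --pt "-0.001 0.018 -0.04 0" --pt "-0.002 0.036 -0.08 0" --pt "-0.004 0.056 -0.12 0" --pt "-0.006 0.074 -0.16 0" --pt "-0.006 0.092 -0.2 0"

```text
time: 15.1
ee_pos: [0.0438, -0.6365, 0.3064]
tcp_rot: [-165.9, -1.1, 8.2]
wrist_force: [-0.8, 0.1, -0.2]
opening: 0.0401
grasp_force: 0.0
```

arm_command --pt "-0.001 0.018 -0.04 0" --pt "-0.002 0.036 -0.08 0" --pt "-0.004 0.056 -0.12 0" --pt "-0.006 0.074 -0.16 0" --pt "-0.006 0.092 -0.2 0"

```text
time: 15.6
ee_pos: [0.0437, -0.63, 0.3323]
tcp_rot: [-168.2, -0.9, 8.2]
wrist_force: [0.6, -0.5, -0.8]
opening: 0.0399
grasp_force: 0.0
```

```bash
python3 -c "
from h import *
tilt(); print(shift([.0073,-.1,0]),shift([0,0,.1]))"
```

```text
15.6 q [-86.   42.   70.7 130.5  -0.   85.7] p [ 0.0437 -0.63    0.3323] rpy [-168.25   -0.88    8.23] z [-0.0143  0.2037 -0.9789]
[-0.0071  0.0979 -0.0205] [ 0.0015 -0.0204 -0.0979]
```

arm_command --pt "-0.001 0.018 -0.04 0" --pt "-0.002 0.036 -0.08 0" --pt "-0.004 0.056 -0.12 0" --pt "-0.006 0.074 -0.16 0" --pt "-0.006 0.092 -0.2 0"

```text
time: 16.1
ee_pos: [0.0436, -0.6224, 0.358]
tcp_rot: [-170.6, -0.7, 8.3]
wrist_force: [-0.4, -0.0, 0.5]
opening: 0.0398
grasp_force: 0.0
```

arm_command --pt "-0.001 0.018 -0.04 0" --pt "-0.002 0.036 -0.08 0" --pt "-0.004 0.056 -0.12 0" --pt "-0.006 0.074 -0.16 0" --pt "-0.006 0.092 -0.2 0"

```text
time: 16.6
ee_pos: [0.0433, -0.6138, 0.3834]
tcp_rot: [-172.9, -0.5, 8.3]
wrist_force: [0.8, 0.2, -0.9]
opening: 0.0403
grasp_force: 0.0
```

arm_command --pt "-0.001 0.018 -0.04 0" --pt "-0.002 0.036 -0.08 0" --pt "-0.004 0.056 -0.12 0" --pt "-0.006 0.074 -0.16 0" --pt "-0.006 0.092 -0.2 0"

```text
time: 17.1
ee_pos: [0.0429, -0.6041, 0.4083]
tcp_rot: [-175.3, -0.4, 8.3]
wrist_force: [0.6, -0.7, 0.1]
opening: 0.0398
grasp_force: 0.0
```

arm_command --pt "-0.001 0.018 -0.04 0" --pt "-0.002 0.036 -0.08 0" --pt "-0.004 0.056 -0.12 0" --pt "-0.006 0.074 -0.16 0" --pt "-0.006 0.092 -0.2 0"

```text
time: 17.6
ee_pos: [0.0424, -0.5935, 0.4329]
tcp_rot: [-177.6, -0.2, 8.3]
wrist_force: [0.5, 0.3, 0.9]
opening: 0.04
grasp_force: 0.0
```

```bash
python3 -c "
from h import *
tilt(); print(shift([.0073,-.1,0]),shift([0,0,.1]))"
```

```text
17.6 q [-85.9  32.7  70.7 130.5   0.   85.8] p [ 0.0424 -0.5935  0.4329] rpy [-177.59   -0.19    8.31] z [-0.0028  0.042  -0.9991]
[-0.0072  0.0999 -0.0042] [ 0.0003 -0.0042 -0.0999]
```

arm_command --pt "-0.001 0.018 -0.04 0" --pt "-0.002 0.036 -0.08 0" --pt "-0.004 0.056 -0.12 0" --pt "-0.006 0.074 -0.16 0" --pt "-0.006 0.092 -0.2 0"

```text
time: 18.1
ee_pos: [0.0418, -0.5818, 0.457]
tcp_rot: [-179.9, -0.0, 8.3]
wrist_force: [0.7, -0.4, -0.1]
opening: 0.0401
grasp_force: 0.0
```

arm_command --pt "0 0 0 0" --pt "0 0 0 0" --pt "0 0 0 0" --pt "0 0 0 0" --pt "0 0 0 0"

```text
time: 18.6
ee_pos: [0.0418, -0.582, 0.4566]
tcp_rot: [-179.9, -0.0, 8.3]
wrist_force: [-0.0, -0.6, 0.2]
opening: 0.0402
grasp_force: 0.0
```

```bash
python3 -c "
from h import *
tilt(); print(shift([.0073,-.1,0]),shift([0,0,.1]))"
```

```text
18.6 q [-85.9  30.4  70.7 130.5   0.   85.8] p [ 0.0418 -0.582   0.4566] rpy [-1.7989e+02 -2.0000e-02  8.3200e+00] z [ 0.      0.0019 -1.    ]
[-0.0072  0.1    -0.0002] [ 0.     -0.0002 -0.1   ]
```

arm_command --pt "0 0 0.04 0" --pt "0 0 0.08 -0.1" --pt "0 0 0.12 -0.2" --pt "0 0 0.16 -0.239" --pt "0 0 0.19 -0.239"

```text
time: 19.1
ee_pos: [0.0418, -0.5811, 0.2676]
tcp_rot: [-180.0, -0.0, 22.1]
wrist_force: [-0.3, -0.7, 0.2]
opening: 0.04
grasp_force: 0.0
```

arm_command --pt "0.042 -0.025 0 0" --pt "0.084 -0.05 0 0" --pt "0.126 -0.075 0 0" --pt "0.168 -0.1 0 0" --pt "0.21 -0.125 0 0"

```text
time: 19.6
ee_pos: [0.1903, -0.3853, 0.2694]
tcp_rot: [-179.9, -0.0, 22.0]
wrist_force: [0.0, -0.9, 0.3]
opening: 0.0402
grasp_force: 0.0
```

arm_command --pt "0.042 -0.025 0 0" --pt "0.084 -0.05 0 0" --pt "0.126 -0.075 0 0" --pt "0.168 -0.1 0 0" --pt "0.21 -0.125 0 0"

```text
time: 20.1
ee_pos: [0.3382, -0.1906, 0.27]
tcp_rot: [-180.0, -0.1, 22.0]
wrist_force: [1.1, -0.7, -0.1]
opening: 0.0403
grasp_force: 0.0
```

arm_command --pt "0.042 -0.025 0 0" --pt "0.084 -0.05 0 0" --pt "0.126 -0.075 0 0" --pt "0.168 -0.1 0 0" --pt "0.21 -0.125 0 0"

```text
time: 20.6
ee_pos: [0.4861, 0.0043, 0.2702]
tcp_rot: [-179.9, -0.1, 22.0]
wrist_force: [1.0, -1.2, 0.7]
opening: 0.04
grasp_force: 0.0
```

```bash
cat >> h.py <<'E'
def go(x,y,z=None):
    o=bot.get_obs();p=o["ee_pos"];print("shift to target",shift([x-p[0],y-p[1],(z-p[2]) if z else 0]))
E
python3 -c "
from h import *
tilt(); go(.6344,.1958,.15)"
```

```text
20.6 q [ 5.000e-01 -2.800e+00  6.600e+00  9.930e+01  1.000e-01  1.584e+02] p [0.4861 0.0043 0.2702] rpy [-1.7993e+02 -7.0000e-02  2.2040e+01] z [ 6.0e-04  1.5e-03 -1.0e+00]
shift to target [ 0.2092 -0.1217  0.1206]
```

arm_command --pt "0.042 -0.0245 0 0" --pt "0.084 -0.049 0 0" --pt "0.126 -0.073 0 0" --pt "0.168 -0.098 0 0" --pt "0.209 -0.122 0 0"

```text
time: 21.1
ee_pos: [0.6342, 0.1955, 0.2702]
tcp_rot: [-179.9, -0.0, 22.0]
wrist_force: [0.8, -0.3, 0.7]
opening: 0.0399
grasp_force: 0.0
```

arm_command --pt "0 0 0.04 0" --pt "0 0 0.08 0" --pt "0 0 0.11 0" --pt "0 0 0.12 0" --pt "0 0 0.12 0"

```text
time: 21.6
ee_pos: [0.6326, 0.1936, 0.1492]
tcp_rot: [-179.9, 0.1, 22.0]
wrist_force: [-0.4, -0.4, 1.0]
opening: 0.04
grasp_force: 0.0
```

```bash
python3 -c "
from h import *
tilt(); go(.6344,.1958,.088)"
```

```text
21.6 q [1.70e+01 1.99e+01 1.85e+01 8.87e+01 1.00e-01 1.75e+02] p [0.6326 0.1936 0.1492] rpy [-1.799e+02  1.100e-01  2.201e+01] z [-2.4e-03  9.0e-04 -1.0e+00]
shift to target [ 0.0026 -0.0013  0.0612]
```

arm_command --pt "0.0026 -0.0013 0.03 0" --pt "0.0026 -0.0013 0.05 0" --pt "0.0026 -0.0013 0.061 0" --pt "0.0026 -0.0013 0.061 0" --pt "0.0026 -0.0013 0.061 0"

```text
time: 22.1
ee_pos: [0.6359, 0.1962, 0.0913]
tcp_rot: [-179.9, -0.2, 22.0]
wrist_force: [0.8, -0.4, 0.8]
opening: 0.0399
grasp_force: 0.0
```

arm_command --pt "0 0 0 0" --pt "0 0 0 0" --pt "0 0 0 0" --pt "0 0 0 0" --pt "0 0 0 0" --hand 0.005 --grip_force 40

```text
time: 22.6
ee_pos: [0.6363, 0.1955, 0.0911]
tcp_rot: [180.0, -0.2, 22.0]
wrist_force: [1.7, -4.7, 5.5]
opening: 0.0132
grasp_force: 39.5
```

arm_command --pt "0 0 0 -0.1" --pt "0 0 0 -0.2" --pt "0 0 0 -0.3" --pt "0 0 0 -0.4" --pt "0 0 0 -0.5"

```text
time: 23.1
ee_pos: [0.636, 0.1959, 0.0911]
tcp_rot: [180.0, -0.2, 50.9]
wrist_force: [-0.3, -2.1, 5.8]
opening: 0.0129
grasp_force: 39.9
```

arm_command --pt "0 0 0 -0.149" --pt "0 0 0 -0.298" --pt "0 0 0 -0.447" --pt "0 0 0 -0.596" --pt "0 0 0 -0.745"

```text
time: 23.6
ee_pos: [0.6353, 0.1962, 0.0912]
tcp_rot: [179.9, -0.1, 93.7]
wrist_force: [-5.5, -2.3, 7.9]
opening: 0.0133
grasp_force: 40.2
```

arm_command --pt "0 0 0 -0.149" --pt "0 0 0 -0.298" --pt "0 0 0 -0.447" --pt "0 0 0 -0.596" --pt "0 0 0 -0.745"

```text
time: 24.1
ee_pos: [0.6345, 0.1958, 0.0911]
tcp_rot: [180.0, -0.1, 136.4]
wrist_force: [-9.0, -4.4, 9.6]
opening: 0.0136
grasp_force: 40.5
```

arm_command --pt "0 0 0 -0.149" --pt "0 0 0 -0.298" --pt "0 0 0 -0.447" --pt "0 0 0 -0.596" --pt "0 0 0 -0.745"

```text
time: 24.6
ee_pos: [0.6342, 0.1951, 0.0911]
tcp_rot: [180.0, -0.1, 179.0]
wrist_force: [-10.6, -8.2, 11.4]
opening: 0.0137
grasp_force: 40.7
```

arm_command --pt "0 0 0 -0.149" --pt "0 0 0 -0.298" --pt "0 0 0 -0.447" --pt "0 0 0 -0.596" --pt "0 0 0 -0.745"

```text
time: 25.1
ee_pos: [0.6345, 0.1944, 0.0912]
tcp_rot: [-180.0, -0.1, -138.3]
wrist_force: [-9.4, -9.8, 10.5]
opening: 0.0132
grasp_force: 40.7
```

arm_command --pt "0 0 0 -0.149" --pt "0 0 0 -0.298" --pt "0 0 0 -0.447" --pt "0 0 0 -0.596" --pt "0 0 0 -0.745"

```text
time: 25.6
ee_pos: [0.6351, 0.194, 0.0911]
tcp_rot: [-180.0, -0.1, -95.7]
wrist_force: [-5.0, -11.9, 8.4]
opening: 0.0134
grasp_force: 40.5
```

arm_command --pt "0 0 0 -0.1" --pt "0 0 0 -0.2" --pt "0 0 0 -0.298" --pt "0 0 0 -0.298" --pt "0 0 0 -0.298"

```text
time: 26.1
ee_pos: [0.6355, 0.194, 0.0911]
tcp_rot: [-179.9, -0.1, -78.9]
wrist_force: [-2.8, -12.3, 9.2]
opening: 0.0132
grasp_force: 40.0
```

```bash
python3 - <<'E'
from h import *
tilt()
s=cam("scene"); a=s["color"][215:335,200:400]
cv2.imwrite("pics/s1.png",cv2.resize(a,None,fx=4,fy=4,interpolation=cv2.INTER_CUBIC))
E
```

```text
26.1 q [ 17.   20.2  12.5  82.3  -0.1 -84.1] p [0.6355 0.194  0.0911] rpy [-1.7995e+02 -1.1000e-01 -7.8910e+01] z [ 0.0013 -0.0017 -1.    ]
```

View pics/s1.png

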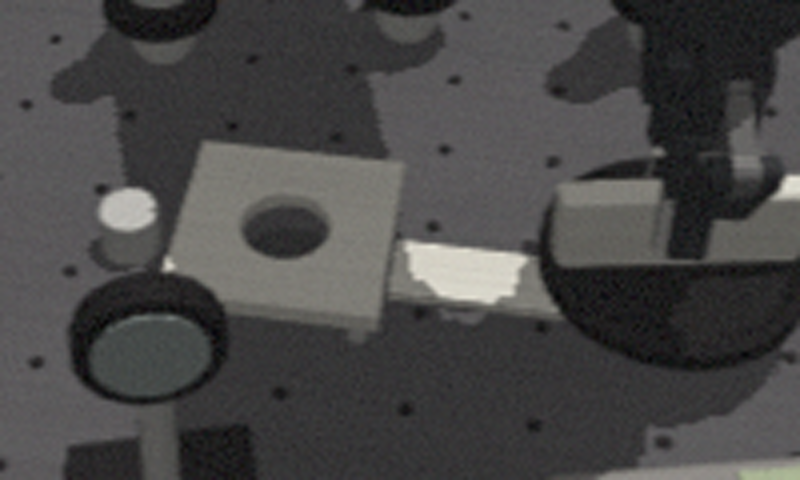

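arm_command --pt "0 0 0 0" --pt "0 0 0 0" --pt "0 0 0 0" --pt "0 0 0 0" --pt "0 0 0 0" --hand 0.045

```text
time: 26.65
ee_pos: [0.6353, 0.1963, 0.0893]
tcp_rot: [-180.0, 0.1, -78.8]
wrist_force: [-0.1, -0.2, -0.2]
opening: 0.045
grasp_force: 0.0
```

arm_command --pt "0 0 -0.02 0" --pt "0 0 -0.05 0" --pt "0 0 -0.07 0.05" --pt "0 0 -0.07 0.12" --pt "0 0 -0.07 0.194"

```text
time: 27.15
ee_pos: [0.6357, 0.1962, 0.1604]
tcp_rot: [-179.9, 0.1, -90.1]
wrist_force: [0.8, -0.6, 0.1]
opening: 0.045
grasp_force: 0.0
```

arm_command --pt "0.04 0.0025 0 0" --pt "0.08 0.0025 0 0" --pt "0.12 0.0025 0 0" --pt "0.16 0.0025 0.02 0" --pt "0.19 0.0025 0.05 0" --hand 0

```text
time: 27.65
ee_pos: [0.6339, 0.004, 0.1106]
tcp_rot: [-179.8, 0.1, -90.0]
wrist_force: [1.3, 0.1, -0.5]
opening: 0.0001
grasp_force: 0.0
```

```bash
python3 -c "
from h import *
tilt(); go(.633,.004,.078)"
```

```text
27.65 q [  0.3  15.6   8.8  83.    0.1 -89.7] p [0.6339 0.004  0.1106] rpy [-1.7976e+02  8.0000e-02 -8.9990e+01] z [ 0.0042  0.0014 -1.    ]
shift to target [0.0001 0.0011 0.0326]
```

arm_command --pt "0 0.001 0.02 0" --pt "0 0.001 0.03 0" --pt "0 0.001 0.034 0" --pt "0 0.001 0.034 0" --pt "0 0.001 0.034 0"

```text
time: 28.15
ee_pos: [0.6326, 0.0069, 0.0763]
tcp_rot: [-179.9, 0.1, -89.9]
wrist_force: [0.4, -0.0, 0.2]
opening: -0.0002
grasp_force: 0.0
```

arm_command --pt "0 0 0.0005 0" --pt "0 0 0.001 0" --pt "0 0 0.0015 0" --pt "0 0 0.002 0" --pt "0 0 0.002 0"

```text
time: 28.65
ee_pos: [0.6319, 0.0061, 0.073]
tcp_rot: [180.0, 0.1, -90.0]
wrist_force: [-0.2, -0.8, 0.5]
opening: 0.0002
grasp_force: 0.0
```

arm_command --pt "0 0 0.0005 0" --pt "0 0 0.001 0" --pt "0 0 0.0015 0" --pt "0 0 0.002 0" --pt "0 0 0.002 0"

```text
time: 29.15
ee_pos: [0.6321, 0.0061, 0.0727]
tcp_rot: [-179.9, 0.1, -90.0]
wrist_force: [-5.5, -0.1, 10.7]
opening: -0.0001
grasp_force: 5.6
```

arm_command --pt "0 0 -0.04 0" --pt "0 0 -0.08 0" --pt "0 0 -0.12 0" --pt "0 0 -0.16 0" --pt "0.02 0.04 -0.16 0" --hand 0.065

```text
time: 29.65
ee_pos: [0.5985, -0.0131, 0.2369]
tcp_rot: [-179.3, 0.1, -89.8]
wrist_force: [0.7, -1.0, 0.0]
opening: 0.0644
grasp_force: 0.0
```

arm_command --pt "0.015 0.04 0 0" --pt "0.034 0.08 0 0" --pt "0.034 0.091 0 0" --pt "0.034 0.091 0 0" --pt "0.034 0.091 0 0"

```text
time: 30.15
ee_pos: [0.5017, -0.0481, 0.2311]
tcp_rot: [-179.9, 0.1, -90.0]
wrist_force: [0.1, 0.2, -0.1]
opening: 0.065
grasp_force: 0.0
```

```bash
python3 -c "
from h import *
tilt(); go(.5012,-.0478,.135)"
```

```text
30.15 q [ -5.5  -1.4   3.5  94.9   0.1 -95.6] p [ 0.5017 -0.0481  0.2311] rpy [-1.7994e+02  9.0000e-02 -8.9950e+01] z [ 0.001   0.0016 -1.    ]
shift to target [-0.0001  0.0006  0.0961]
```

arm_command --pt "0 0 0.03 0" --pt "0 0 0.06 0" --pt "0 0 0.085 0" --pt "0 0 0.096 0" --pt "0 0 0.096 0"

```text
time: 30.65
ee_pos: [0.5009, -0.0477, 0.1333]
tcp_rot: [179.8, 0.1, -89.9]
wrist_force: [-0.1, 0.3, 1.1]
opening: 0.0649
grasp_force: 0.0
```

arm_command --pt "0 0 0 0" --pt "0 0 0 0" --pt "0 0 0 0" --pt "0 0 0 0" --pt "0 0 0 0" --hand 0.02 --grip_force 70

```text
time: 31.15
ee_pos: [0.5019, -0.0481, 0.1366]
tcp_rot: [-179.8, 0.1, -90.0]
wrist_force: [1.3, -0.2, 6.7]
opening: 0.0308
grasp_force: 69.0
```

arm_command --pt "0 0 -0.02 0" --pt "0 0 -0.04 0" --pt "0 0 -0.04 0" --pt "0 0 -0.04 0" --pt "0 0 -0.04 0"

```text
time: 31.65
ee_pos: [0.5005, -0.0481, 0.1736]
tcp_rot: [179.9, 0.1, -90.0]
wrist_force: [-0.2, 1.0, -3.5]
opening: 0.0306
grasp_force: 70.7
```

```bash
python3 - <<'E'
from h import *
tilt();s=cam("scene");c=cam("top")
g=cv2.cvtColor(c["color"],cv2.COLOR_BGR2GRAY)
for t in("rod_short","stop_short_under"):
  for n in("scene","top"): print(t,n,[(np.round(d["location"],1).tolist(),round(d["confidence"],2)) for d in bot.mark_of(n,t)[:4]])
cv2.imwrite("pics/s2.png",np.hstack([cv2.resize(s["color"][130:290,180:330],(375,400)),cv2.resize(c["color"][130:290,250:400],(375,400))]))
E
```

```text
31.65 q [ -5.5  -2.2  -3.6  88.7   0.1 -95.6] p [ 0.5005 -0.0481  0.1736] rpy [ 1.799e+02  1.000e-01 -8.996e+01] z [-0.0017  0.0018 -1.    ]
rod_short scene [([217.7, 187.3], 0.73), ([239.9, 209.8], 0.58), ([362.7, 195.0], 0.57)]
rod_short top [([227.5, 312.3], 0.7)]
stop_short_under scene [([239.4, 204.2], 0.92), ([359.1, 187.1], 0.68)]
stop_short_under top [([228.4, 313.0], 0.59)]
```

View pics/s2.png

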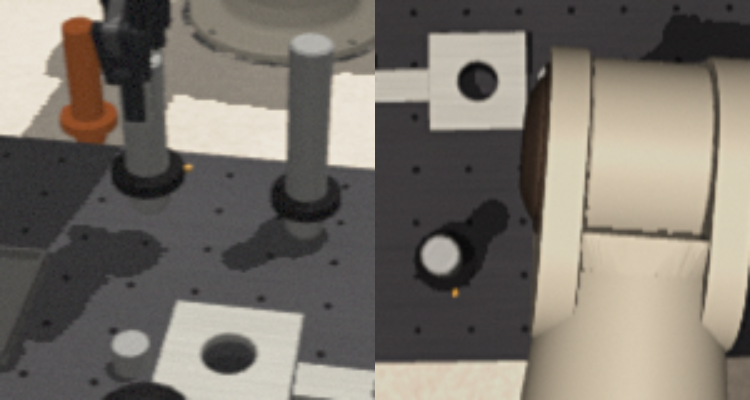

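arm_command --pt "-0.021 -0.033 0 0" --pt "-0.042 -0.066 0 0" --pt "-0.063 -0.1 0 0" --pt "-0.0834 -0.133 0 0" --pt "-0.0834 -0.133 0 0"

```text
time: 32.45
ee_pos: [0.6366, 0.0378, 0.1721]
tcp_rot: [179.9, 0.1, -89.8]
wrist_force: [-0.6, 0.6, -4.4]
opening: 0.0306
grasp_force: 72.4
```

arm_command --pt "0 0 0 0" --pt "0 0 0 0" --pt "0 0 0 0" --pt "0 0 0 0" --pt "0 0 0 0"

```text
time: 32.95
ee_pos: [0.6337, 0.035, 0.1758]
tcp_rot: [-179.9, 0.1, -90.0]
wrist_force: [-0.2, -0.2, -4.4]
opening: 0.0306
grasp_force: 72.4
```

```bash
python3 - <<'E'
from h import *
tilt();go(.6335,.0353);s=cam("scene")
for t in("rod_short","ring_top"):
  print(t,[(np.round(d["location"],1).tolist(),round(d["confidence"],2)) for d in bot.mark_of("scene",t)[:4]])
p=bot.get_obs()["ee_pos"];print(proj(s,[p[0],p[1],p[2]-.0866]),proj(s,[.6336,.0355,.0727]))
cv2.imwrite("pics/s3.png",cv2.resize(s["color"][170:330,200:350],(750,800))[:600])
E
```

```text
32.95 q [  3.1  16.   16.6  90.5   0.1 -86.9] p [0.6337 0.035  0.1758] rpy [-1.7995e+02  1.0000e-01 -8.9990e+01] z [ 9.0e-04  1.7e-03 -1.0e+00]
shift to target [-0.0003  0.0002  0.    ]
rod_short [([217.1, 186.9], 0.94), ([267.1, 264.3], 0.84), ([360.9, 195.0], 0.65), ([364.9, 225.7], 0.22)]
ring_top [([272.4, 269.4], 0.94)]
[271.02320095 264.27471633] [271.36318238 271.02247555]
```

View pics/s3.png

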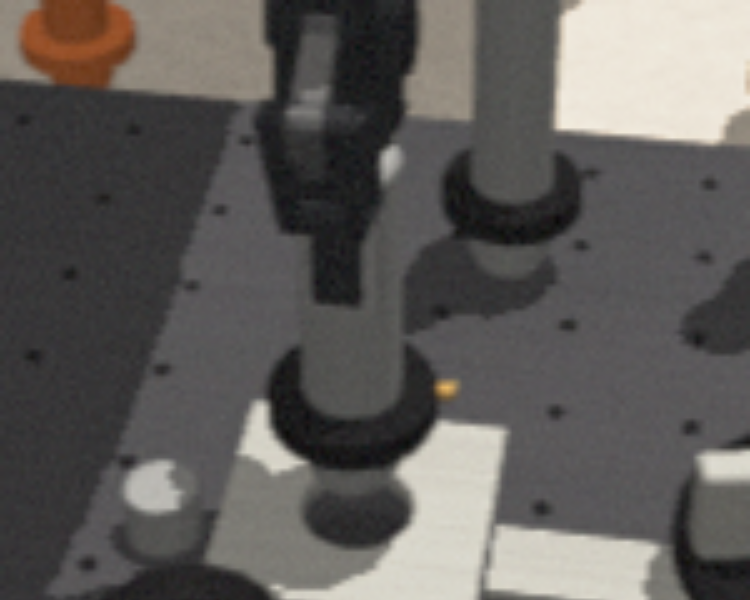

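arm_command --pt "-0.0015 0 0.005 0" --pt "-0.0015 0 0.012 0" --pt "-0.0015 0 0.02 0" --pt "-0.0015 0 0.026 0" --pt "-0.0015 0 0.032 0"

```text
time: 33.6
ee_pos: [0.6337, 0.0369, 0.1421]
tcp_rot: [180.0, 0.1, -89.9]
wrist_force: [0.3, -0.1, -4.1]
opening: 0.0306
grasp_force: 72.5
```

arm_command --pt "0 0 0.005 0" --pt "0 0 0.01 0" --pt "0 0 0.015 0" --pt "0 0 0.02 0" --pt "0 0 0.024 0"

```text
time: 34.1
ee_pos: [0.634, 0.037, 0.119]
tcp_rot: [-180.0, 0.1, -90.0]
wrist_force: [-0.6, -0.6, -1.3]
opening: 0.0305
grasp_force: 72.8
```

arm_command --pt "0 0 0.004 0" --pt "0 0 0.008 0" --pt "0 0 0.012 0" --pt "0 0 0.015 0" --pt "0 0 0.016 0"

```text
time: 34.6
ee_pos: [0.634, 0.037, 0.1027]
tcp_rot: [180.0, 0.1, -90.0]
wrist_force: [-0.9, 0.2, -1.2]
opening: 0.0306
grasp_force: 72.8
```

arm_command --pt "0 0 0.001 0" --pt "0 0 0.002 0" --pt "0 0 0.003 0" --pt "0 0 0.004 0" --pt "0 0 0.004 0"

```text
time: 35.1
ee_pos: [0.6341, 0.037, 0.1007]
tcp_rot: [-179.9, 0.1, -90.0]
wrist_force: [-3.4, -1.2, 8.1]
opening: 0.0306
grasp_force: 73.9
```

arm_command --pt "0 0 0.001 0" --pt "0 0 0.001 0" --pt "0 0 0.001 0" --pt "0 0 0.001 0" --pt "0 0 0.001 0"

```text
time: 35.6
ee_pos: [0.6342, 0.037, 0.1006]
tcp_rot: [-179.9, 0.1, -90.0]
wrist_force: [-6.3, -0.8, 14.5]
opening: 0.0306
grasp_force: 74.5
```

arm_command --pt "0 0 0 0" --pt "0 0 0 0" --pt "0 0 0 0" --pt "0 0 0 0" --pt "0 0 0 0"

```text
time: 36.1
ee_pos: [0.6341, 0.037, 0.1006]
tcp_rot: [-179.9, 0.1, -90.0]
wrist_force: [-5.8, -0.7, 14.2]
opening: 0.0306
grasp_force: 74.5
```

arm_command --pt "0 0 0 0" --pt "0 0 0 0" --pt "0 0 0 0" --pt "0 0 0 0" --pt "0 0 0 0"

```text
time: 36.6
ee_pos: [0.6342, 0.037, 0.1006]
tcp_rot: [-179.9, 0.1, -90.0]
wrist_force: [-6.5, -0.4, 14.1]
opening: 0.0307
grasp_force: 74.5
```

arm_command --pt "0 0 -0.015 0" --pt "0 0 -0.03 0" --pt "0 0 -0.045 0" --pt "0 0 -0.06 0" --pt "0 0 -0.078 0"

```text
time: 37.1
ee_pos: [0.634, 0.0369, 0.1773]
tcp_rot: [-180.0, 0.1, -90.0]
wrist_force: [0.2, 0.7, -4.1]
opening: 0.0304
grasp_force: 72.4
```

```bash
python3 - <<'E'
from h import *
tilt()
c=cam("top");g=cv2.cvtColor(c["color"],cv2.COLOR_BGR2GRAY)
# tray corners by contour
m=((g>85)&(g<160)).astype(np.uint8);m[:140]=0;m[215:]=0;m[:,:345]=0;m[:,472:]=0
m=cv2.morphologyEx(m,cv2.MORPH_CLOSE,np.ones((5,5)))
cn=max(cv2.findContours(m,cv2.RETR_EXTERNAL,cv2.CHAIN_APPROX_NONE)[0],key=cv2.contourArea);r=cv2.minAreaRect(cn);print(r)
print([atz(c,p,.062)[:2].round(3).tolist() for p in cv2.boxPoints(r)],atz(c,r[0],.062).round(4))
E
```

```text
37.1 q [  3.3  16.1  16.9  90.8   0.1 -86.8] p [0.634  0.0369 0.1773] rpy [-1.800e+02  1.000e-01 -8.995e+01] z [ 1.0e-04  1.7e-03 -1.0e+00]
((423.78802490234375, 177.7606201171875), (55.03125762939453, 91.28596496582031), 87.1375961303711)
[[0.652, -0.167], [0.658, -0.381], [0.528, -0.38], [0.523, -0.168]] [ 0.5901 -0.2737  0.062 ]
```

arm_command --pt "0.03 0.004 0 0" --pt "0.07 0.007 0 0" --pt "0.11 0.011 0 0" --pt "0.15 0.015 0 0" --pt "0.19 0.019 0 0"

```text
time: 37.65
ee_pos: [0.615, -0.1546, 0.1762]
tcp_rot: [-180.0, 0.1, -89.9]
wrist_force: [0.4, 0.2, -4.0]
opening: 0.0304
grasp_force: 72.5
```

arm_command --pt "0.04 0.004 0 0" --pt "0.08 0.008 0 0" --pt "0.12 0.012 0 0" --pt "0.16 0.016 0 0" --pt "0.177 0.018 0 0"

```text
time: 38.15
ee_pos: [0.5965, -0.3336, 0.1753]
tcp_rot: [180.0, 0.0, -90.1]
wrist_force: [0.6, 0.2, -4.3]
opening: 0.0306
grasp_force: 72.4
```

arm_command --pt "0 0 0 0" --pt "0 0 0.01 0" --pt "0 0 0.02 0" --pt "0 0 0.03 0" --pt "0 0 0.033 0"

```text
time: 38.65
ee_pos: [0.597, -0.3288, 0.1407]
tcp_rot: [179.9, 0.2, -89.9]
wrist_force: [-2.5, 1.6, 4.6]
opening: 0.0306
grasp_force: 73.2
```

arm_command --pt "0 0 0.001 0" --pt "0 0 0.002 0" --pt "0 0 0.003 0" --pt "0 0 0.004 0" --pt "0 0 0.004 0"

```text
time: 39.15
ee_pos: [0.5974, -0.3302, 0.1407]
tcp_rot: [-179.9, 0.0, -90.0]
wrist_force: [-2.6, 1.7, 6.3]
opening: 0.0305
grasp_force: 73.8
```

```bash
python3 - <<'E'
from h import *
tilt();s=cam("scene")
for t in("rod_short","tray"): print(t,[(np.round(d["location"],1).tolist(),round(d["confidence"],2)) for d in bot.mark_of("scene",t)[:4]])
cv2.imwrite("pics/s4.png",cv2.resize(s["color"][150:310,0:210],(788,600)))
E
```

```text
39.15 q [-2.90e+01  2.27e+01  2.12e+01  8.84e+01  1.00e-01 -1.19e+02] p [ 0.5974 -0.3302  0.1407] rpy [-1.7988e+02  3.0000e-02 -8.9950e+01] z [ 2.1e-03  6.0e-04 -1.0e+00]
rod_short [([80.5, 243.4], 0.86), ([214.9, 187.2], 0.7), ([360.7, 196.4], 0.57)]
tray [([252.5, 284.8], 0.28)]
```

View pics/s4.png

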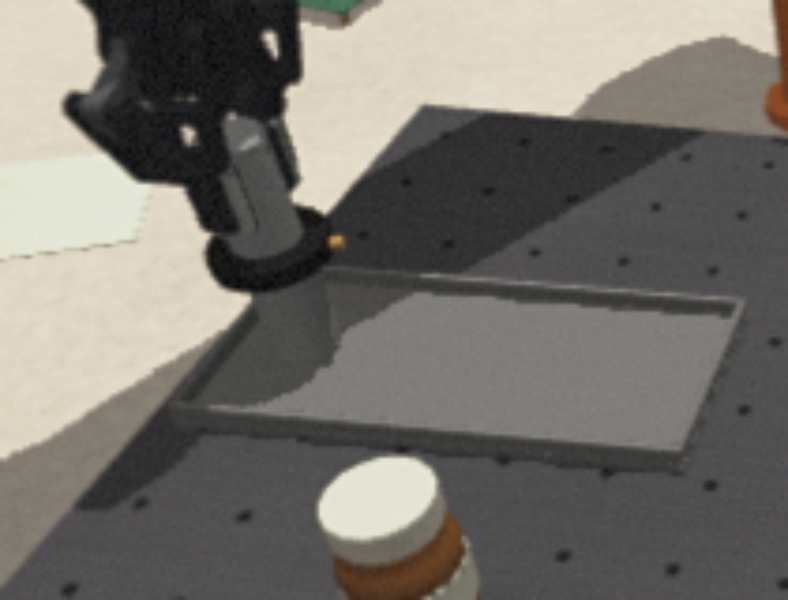

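arm_command --pt "0 0 -0.003 0" --pt "0 0 -0.003 0" --pt "0 0 -0.003 0" --pt "0 0 -0.003 0" --pt "0 0 -0.003 0" --hand 0.06

```text
time: 39.8
ee_pos: [0.5972, -0.3301, 0.1413]
tcp_rot: [180.0, 0.1, -90.0]
wrist_force: [-0.3, 0.5, 0.2]
opening: 0.06
grasp_force: 0.0
```

arm_command --pt "0 0 -0.02 0" --pt "0 0 -0.05 0" --pt "0 0 -0.08 0" --pt "0 0 -0.11 0" --pt "-0.03 0.008 -0.11 0"

```text
time: 40.3
ee_pos: [0.5911, -0.3032, 0.2555]
tcp_rot: [-179.6, -0.1, -90.1]
wrist_force: [0.8, 0.6, -0.4]
opening: 0.0604
grasp_force: 0.0
```

arm_command --pt "-0.045 0.012 0 0" --pt "-0.09 0.024 0 0" --pt "-0.135 0.036 0 0" --pt "-0.18 0.048 0 0" --pt "-0.225 0.06 0 0"

```text
time: 40.8
ee_pos: [0.5282, -0.0738, 0.2519]
tcp_rot: [-180.0, 0.1, -90.0]
wrist_force: [0.3, 0.1, 0.1]
opening: 0.0604
grasp_force: 0.0
```

arm_command --pt "-0.045 0.012 0 0" --pt "-0.09 0.024 0 0" --pt "-0.135 0.036 0 0" --pt "-0.18 0.048 0 0" --pt "-0.225 0.06 0 0"

```text
time: 41.3
ee_pos: [0.468, 0.1513, 0.2525]
tcp_rot: [-180.0, 0.1, -90.0]
wrist_force: [1.4, 0.6, 0.6]
opening: 0.0599
grasp_force: 0.0
```

arm_command --pt "-0.04 0.009 0 0" --pt "-0.044 0.009 0 0" --pt "-0.044 0.009 0 0" --pt "-0.044 0.009 0 0" --pt "-0.044 0.009 0 0"

```text
time: 41.8
ee_pos: [0.4602, 0.1925, 0.2524]
tcp_rot: [-180.0, 0.1, -90.0]
wrist_force: [0.3, -0.4, 0.4]
opening: 0.0598
grasp_force: 0.0
```

```bash
python3 -c "
from h import *
tilt(); go(.4603,.1933,.135)
s=cam('scene');cv2.imwrite('pics/s5.png',s['color'])"
```

```text
41.8 q [ 22.7  -1.6   5.7  97.3   0.1 -67.3] p [0.4602 0.1925 0.2524] rpy [-1.7999e+02  8.0000e-02 -9.0040e+01] z [ 1.0e-04  1.4e-03 -1.0e+00]
shift to target [-6.000e-04 -1.000e-04  1.174e-01]
```

View pics/s5.png

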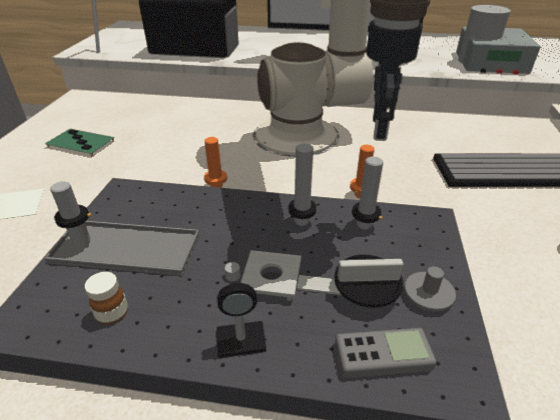

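arm_command --pt "-0.0006 0 0.035 0" --pt "-0.0006 0 0.07 0" --pt "-0.0006 0 0.1 0" --pt "-0.0006 0 0.115 0" --pt "-0.0006 0 0.115 0"

```text
time: 42.35
ee_pos: [0.4591, 0.1934, 0.1357]
tcp_rot: [179.8, 0.0, -90.0]
wrist_force: [0.1, -0.3, 1.2]
opening: 0.06
grasp_force: 0.0
```

arm_command --pt "0 0 0 0" --pt "0 0 0 0" --pt "0 0 0 0" --pt "0 0 0 0" --pt "0 0 0 0" --hand 0.02 --grip_force 70

```text
time: 42.85
ee_pos: [0.4607, 0.1947, 0.1394]
tcp_rot: [-179.8, 0.2, -90.0]
wrist_force: [-1.0, -1.2, 6.3]
opening: 0.0305
grasp_force: 68.6
```

arm_command --pt "0 0 -0.02 0" --pt "0 0 -0.042 0" --pt "0 0 -0.042 0" --pt "0 0 -0.042 0" --pt "0 0 -0.042 0"

```text
time: 43.35
ee_pos: [0.4594, 0.1942, 0.1781]
tcp_rot: [179.9, 0.1, -90.0]
wrist_force: [0.1, -2.3, -4.1]
opening: 0.0304
grasp_force: 70.0
```

```bash
python3 -c "
from h import *
tilt(); go(.6338,.0365)"
```

```text
43.35 q [ 22.9  -2.7  -3.7  89.1   0.1 -67.2] p [0.4594 0.1942 0.1781] rpy [ 1.7992e+02  6.0000e-02 -8.9950e+01] z [-0.0014  0.001  -1.    ]
shift to target [ 0.1578 -0.1742 -0.0004]
```

arm_command --pt "0.03 -0.033 0 0" --pt "0.063 -0.07 0 0" --pt "0.095 -0.105 0 0" --pt "0.127 -0.14 0 0" --pt "0.158 -0.174 0 0"

```text
time: 43.85
ee_pos: [0.6348, 0.0349, 0.1776]
tcp_rot: [179.9, 0.1, -90.0]
wrist_force: [1.3, 0.6, -2.9]
opening: 0.0303
grasp_force: 70.4
```

arm_command --pt "0 0 0 0" --pt "0 0 0 0" --pt "0 0 0 0" --pt "0 0 0 0" --pt "0 0 0 0"

```text
time: 44.35
ee_pos: [0.6334, 0.0374, 0.1796]
tcp_rot: [-180.0, 0.1, -89.9]
wrist_force: [1.3, 0.2, -3.4]
opening: 0.0304
grasp_force: 71.2
```

```bash
cat >> h.py <<'E'
def align(off,name):
    """rod edges / hole centre in the scene picture, columns"""
    tilt();s=cam("scene");p=bot.get_obs()["ee_pos"]
    g=cv2.GaussianBlur(cv2.cvtColor(s["color"],cv2.COLOR_BGR2GRAY),(3,3),0).astype(float)
    f=proj(s,[p[0]+.014,p[1],p[2]-off]);h=proj(s,[.6336,.0365,.0727]);print("proj foot",f.round(1),"hole",h.round(1))
    for d in bot.mark_of("scene",name)[:3]: print(np.round(d["location"],1),round(d["confidence"],2))
    cv2.imwrite(f"pics/al_{name}.png",cv2.resize(s["color"][200:320,200:350],(750,600),interpolation=cv2.INTER_CUBIC))
E
python3 -c "
from h import *
align(.0894,'rod_mid')"
```

```text
44.35 q [  3.3  16.   17.   91.    0.1 -86.8] p [0.6334 0.0374 0.1796] rpy [-1.7996e+02  1.0000e-01 -8.9880e+01] z [ 7.0e-04  1.7e-03 -1.0e+00]
proj foot [270.8 269.6] hole [271.9 271.1]
[270.4 264.6] 0.96
```

View pics/al_rod_mid.png

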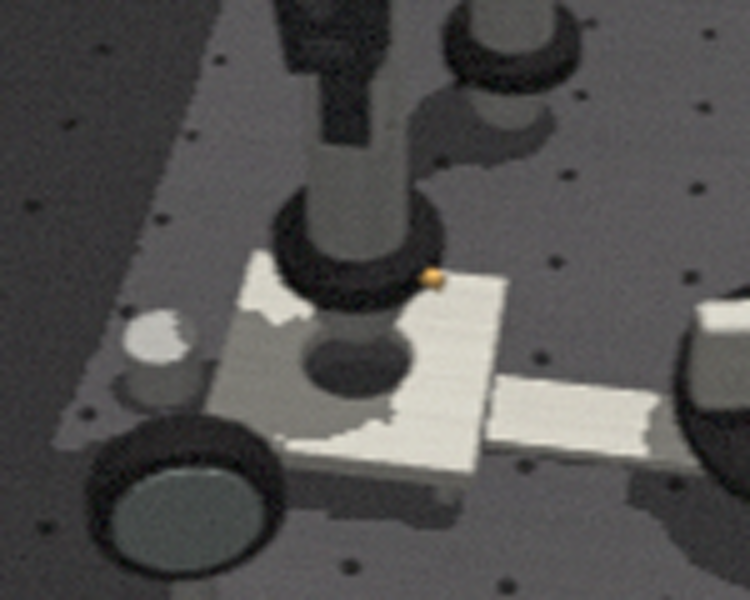

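arm_command --pt "0 0 0.006 0" --pt "0 0 0.012 0" --pt "0 0 0.02 0" --pt "0 0 0.026 0" --pt "0 0 0.032 0"

```text
time: 44.95
ee_pos: [0.6337, 0.0365, 0.1462]
tcp_rot: [180.0, 0.1, -90.0]
wrist_force: [-0.8, 0.3, -4.3]
opening: 0.0307
grasp_force: 71.2
```

arm_command --pt "0 0 0.005 0" --pt "0 0 0.01 0" --pt "0 0 0.015 0" --pt "0 0 0.02 0" --pt "0 0 0.024 0"

```text
time: 45.45
ee_pos: [0.634, 0.0365, 0.1231]
tcp_rot: [-180.0, 0.1, -90.0]
wrist_force: [-2.2, -0.6, -0.1]
opening: 0.0305
grasp_force: 71.5
```

arm_command --pt "0 0 0.004 0" --pt "0 0 0.008 0" --pt "0 0 0.012 0" --pt "0 0 0.015 0" --pt "0 0 0.016 0"

```text
time: 45.95
ee_pos: [0.634, 0.0365, 0.1067]
tcp_rot: [180.0, 0.1, -90.0]
wrist_force: [-1.2, -0.5, -0.0]
opening: 0.0307
grasp_force: 71.5
```

arm_command --pt "0 0 0.001 0" --pt "0 0 0.002 0" --pt "0 0 0.003 0" --pt "0 0 0.004 0" --pt "0 0 0.005 0"

```text
time: 46.45
ee_pos: [0.634, 0.0366, 0.1035]
tcp_rot: [-179.9, 0.1, -90.0]
wrist_force: [-6.2, -1.3, 14.2]
opening: 0.0305
grasp_force: 73.0
```

arm_command --pt "0 0 0 0" --pt "0 0 0 0" --pt "0 0 0 0" --pt "0 0 0 0" --pt "0 0 0 0"

```text
time: 46.95
ee_pos: [0.6341, 0.0366, 0.1035]
tcp_rot: [-179.9, 0.1, -90.0]
wrist_force: [-3.6, -0.9, 7.4]
opening: 0.0308
grasp_force: 72.7
```

arm_command --pt "0 0 0 0" --pt "0 0 0 0" --pt "0 0 0 0" --pt "0 0 0 0" --pt "0 0 0 0"

```text
time: 47.45
ee_pos: [0.6341, 0.0366, 0.1035]
tcp_rot: [-179.9, 0.1, -90.0]
wrist_force: [-4.6, -1.6, 8.3]
opening: 0.0306
grasp_force: 72.7
```

arm_command --pt "0 0 0 0" --pt "0 0 0 0" --pt "0 0 0 0" --pt "0 0 0 0" --pt "0 0 0 0"

```text
time: 47.95
ee_pos: [0.634, 0.0366, 0.1035]
tcp_rot: [-179.9, 0.1, -90.0]
wrist_force: [-4.6, -1.4, 7.8]
opening: 0.0309
grasp_force: 72.6
```

arm_command --pt "0 0 -0.015 0" --pt "0 0 -0.03 0" --pt "0 0 -0.045 0" --pt "0 0 -0.06 0" --pt "0 0 -0.078 0"

```text
time: 48.45
ee_pos: [0.634, 0.0365, 0.1815]
tcp_rot: [-180.0, 0.1, -89.9]
wrist_force: [0.7, -0.1, -3.6]
opening: 0.0307
grasp_force: 71.3
```

arm_command --pt "0.03 0.004 0 0" --pt "0.065 0.009 0 0" --pt "0.1 0.014 0 0" --pt "0.135 0.019 0 0" --pt "0.17 0.024 0 0"

```text
time: 48.95
ee_pos: [0.6101, -0.1349, 0.1811]
tcp_rot: [-179.9, 0.1, -89.9]
wrist_force: [0.2, -0.1, -3.9]
opening: 0.0309
grasp_force: 71.4
```

arm_command --pt "0.04 0.005 0 0" --pt "0.08 0.01 0 0" --pt "0.1165 0.015 0 0" --pt "0.1165 0.015 0 0" --pt "0.1165 0.015 0 0"

```text
time: 49.45
ee_pos: [0.5951, -0.251, 0.1804]
tcp_rot: [-180.0, 0.1, -90.1]
wrist_force: [0.3, 1.6, -4.2]
opening: 0.0306
grasp_force: 71.2
```

```bash
python3 -c "
from h import *
tilt(); go(.595,-.25,.1434)
s=cam('scene')
for t in('rod_mid','stop_mid_under'): print(t,[(np.round(d['location'],1).tolist(),round(d['confidence'],2)) for d in bot.mark_of('scene',t)[:4]])
p=bot.get_obs()['ee_pos']; print(proj(s,[p[0],p[1],p[2]-.0894]),proj(s,[p[0],p[1],p[2]-.0894+.058]))
"
```

```text
49.45 q [-2.290e+01  1.780e+01  1.930e+01  9.150e+01  1.000e-01 -1.129e+02] p [ 0.5951 -0.251   0.1804] rpy [-1.7996e+02  1.0000e-01 -9.0050e+01] z [ 7.0e-04  1.7e-03 -1.0e+00]
shift to target [-0.0009  0.0002  0.037 ]
rod_mid [([119.4, 230.2], 0.95), ([81.7, 241.3], 0.58)]
stop_mid_under [([108.7, 206.4], 0.85), ([254.3, 280.8], 0.69)]
[119.41788602 231.92155429] [111.4560787  206.25533732]
```

arm_command --pt "0 0 0.01 0" --pt "0 0 0.02 0" --pt "0 0 0.03 0" --pt "0 0 0.0345 0" --pt "0 0 0.0345 0"

```text
time: 50.1
ee_pos: [0.5949, -0.2498, 0.1445]
tcp_rot: [180.0, 0.1, -89.9]
wrist_force: [-0.3, -0.1, -3.6]
opening: 0.0304
grasp_force: 71.3
```

arm_command --pt "0 0 0.001 0" --pt "0 0 0.002 0" --pt "0 0 0.003 0" --pt "0 0 0.004 0" --pt "0 0 0.004 0"

```text
time: 50.6
ee_pos: [0.5952, -0.2502, 0.1435]
tcp_rot: [-179.9, 0.0, -90.0]
wrist_force: [-4.5, 1.5, 10.8]
opening: 0.0307
grasp_force: 73.0
```

arm_command --pt "0 0 -0.002 0" --pt "0 0 -0.002 0" --pt "0 0 -0.002 0" --pt "0 0 -0.002 0" --pt "0 0 -0.002 0" --hand 0.06

```text
time: 51.1
ee_pos: [0.5952, -0.25, 0.1429]
tcp_rot: [180.0, 0.1, -90.0]
wrist_force: [0.7, -0.3, 0.5]
opening: 0.0596
grasp_force: 0.0
```

arm_command --pt "0 0 -0.02 0" --pt "0 0 -0.05 0" --pt "0 0 -0.085 0" --pt "0 0 -0.12 0" --pt "-0.01 0.005 -0.13 0"

```text
time: 51.6
ee_pos: [0.5909, -0.241, 0.2767]
tcp_rot: [-179.8, -0.0, -90.0]
wrist_force: [0.6, 0.6, 0.8]
opening: 0.06
grasp_force: 0.0
```

arm_command --pt "-0.042 0.017 0 0" --pt "-0.084 0.034 0 0" --pt "-0.126 0.051 0 0" --pt "-0.168 0.068 0 0" --pt "-0.21 0.085 0 0"

```text
time: 52.1
ee_pos: [0.5036, -0.0287, 0.2727]
tcp_rot: [180.0, 0.1, -90.0]
wrist_force: [1.1, 0.0, 0.8]
opening: 0.0598
grasp_force: 0.0
```

arm_command --pt "-0.042 0.017 0 0" --pt "-0.084 0.034 0 0" --pt "-0.099 0.038 0 0" --pt "-0.099 0.038 0 0" --pt "-0.099 0.038 0 0"

```text
time: 52.6
ee_pos: [0.4667, 0.0687, 0.2732]
tcp_rot: [180.0, 0.1, -89.9]
wrist_force: [0.0, -1.2, 0.1]
opening: 0.06
grasp_force: 0.0
```

```bash
python3 -c "
from h import *
tilt(); go(.4669,.0688,.156)"
```

```text
52.6 q [  8.3  -4.6   5.2  99.8   0.1 -81.8] p [0.4667 0.0687 0.2732] rpy [ 1.7999e+02  8.0000e-02 -8.9890e+01] z [-2.0e-04  1.4e-03 -1.0e+00]
shift to target [ 1.000e-04 -2.000e-04  1.172e-01]
```

arm_command --pt "0 0 0.035 0" --pt "0 0 0.07 0" --pt "0 0 0.1 0" --pt "0 0 0.117 0" --pt "0 0 0.117 0"

```text
time: 53.1
ee_pos: [0.4658, 0.0676, 0.1538]
tcp_rot: [179.7, 0.0, -90.1]
wrist_force: [-0.1, -0.3, -0.0]
opening: 0.0601
grasp_force: 0.0
```

arm_command --pt "0 0 0 0" --pt "0 0 0 0" --pt "0 0 0 0" --pt "0 0 0 0" --pt "0 0 0 0" --hand 0.02 --grip_force 70

```text
time: 53.6
ee_pos: [0.4677, 0.0688, 0.1582]
tcp_rot: [-179.8, 0.1, -90.0]
wrist_force: [-0.0, -1.0, 5.8]
opening: 0.0306
grasp_force: 68.3
```

arm_command --pt "0 0 -0.02 0" --pt "0 0 -0.042 0" --pt "0 0 -0.042 0" --pt "0 0 -0.042 0" --pt "0 0 -0.042 0"

```text
time: 54.1
ee_pos: [0.4665, 0.0687, 0.1972]
tcp_rot: [179.9, 0.1, -90.0]
wrist_force: [-1.0, 0.5, -4.8]
opening: 0.0304
grasp_force: 68.9
```

```bash
python3 -c "
from h import *
tilt(); go(.634,.0367)"
```

```text
54.1 q [  8.3  -6.2  -4.8  91.5   0.1 -81.7] p [0.4665 0.0687 0.1972] rpy [ 1.7989e+02  7.0000e-02 -8.9950e+01] z [-0.0019  0.0013 -1.    ]
shift to target [ 0.0322 -0.1675 -0.0004]
```

arm_command --pt "0.008 -0.04 0 0" --pt "0.016 -0.08 0 0" --pt "0.024 -0.12 0 0" --pt "0.032 -0.155 0 0" --pt "0.032 -0.1675 0 0"

```text
time: 54.6
ee_pos: [0.6365, 0.0358, 0.1954]
tcp_rot: [179.8, 0.1, -90.0]
wrist_force: [-0.1, 0.2, -5.2]
opening: 0.0307
grasp_force: 70.2
```

arm_command --pt "0 0 0 0" --pt "0 0 0 0" --pt "0 0 0 0" --pt "0 0 0 0" --pt "0 0 0 0"

```text
time: 55.1
ee_pos: [0.634, 0.0371, 0.1992]
tcp_rot: [-180.0, 0.1, -89.9]
wrist_force: [-0.2, -0.4, -5.1]
opening: 0.0304
grasp_force: 70.2
```

```bash
python3 -c "
from h import *
align(.1082,'rod_tall')"
```

```text
55.1 q [  3.3  16.4  19.7  93.2   0.1 -86.8] p [0.634  0.0371 0.1992] rpy [-1.7995e+02  9.0000e-02 -8.9930e+01] z [ 8.0e-04  1.6e-03 -1.0e+00]
proj foot [270.7 269.6] hole [271.9 271.1]
[270.8 260.1] 0.75
```

View pics/al_rod_tall.png

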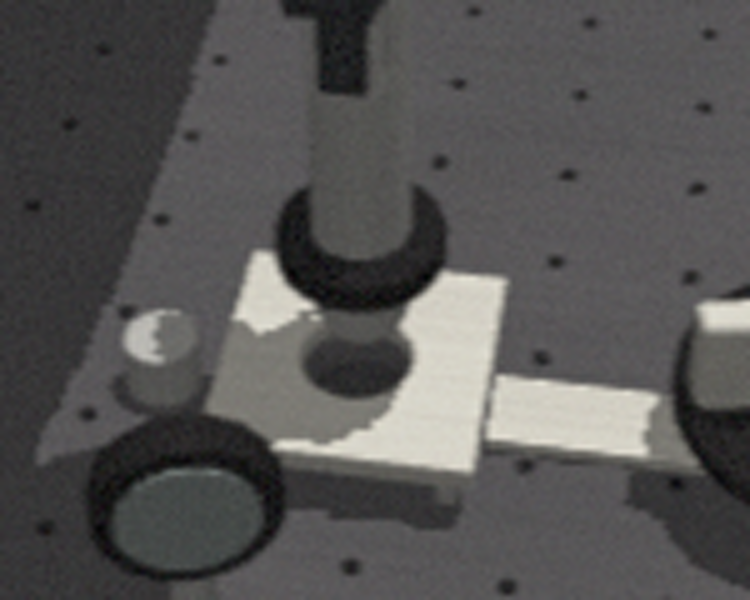

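arm_command --pt "0.0008 0 0.006 0" --pt "0.0008 0 0.012 0" --pt "0.0008 0 0.02 0" --pt "0.0008 0 0.026 0" --pt "0.0008 0 0.032 0"

```text
time: 55.7
ee_pos: [0.6343, 0.0362, 0.1656]
tcp_rot: [180.0, 0.1, -90.0]
wrist_force: [0.2, -0.1, -5.8]
opening: 0.0305
grasp_force: 70.3
```

arm_command --pt "0 0 0.005 0" --pt "0 0 0.01 0" --pt "0 0 0.015 0" --pt "0 0 0.02 0" --pt "0 0 0.024 0"

```text
time: 56.2
ee_pos: [0.6345, 0.0362, 0.1427]
tcp_rot: [-180.0, 0.1, -90.0]
wrist_force: [-1.3, -0.6, -1.9]
opening: 0.0306
grasp_force: 70.6
```

arm_command --pt "0 0 0.004 0" --pt "0 0 0.008 0" --pt "0 0 0.012 0" --pt "0 0 0.015 0" --pt "0 0 0.017 0"

```text
time: 56.7
ee_pos: [0.6345, 0.0362, 0.1253]
tcp_rot: [-180.0, 0.1, -90.0]
wrist_force: [-0.8, 0.1, -1.3]
opening: 0.0308
grasp_force: 70.6
```

arm_command --pt "0 0 0.001 0" --pt "0 0 0.002 0" --pt "0 0 0.003 0" --pt "0 0 0.004 0" --pt "0 0 0.0055 0"

```text
time: 57.2
ee_pos: [0.6346, 0.0363, 0.1222]
tcp_rot: [-179.9, 0.1, -90.0]
wrist_force: [-6.0, -0.5, 19.5]
opening: 0.0306
grasp_force: 72.9
```

arm_command --pt "0 0 0 0" --pt "0 0 0 0" --pt "0 0 0 0" --pt "0 0 0 0" --pt "0 0 0 0"

```text
time: 57.7
ee_pos: [0.6346, 0.0363, 0.1223]
tcp_rot: [-179.9, 0.1, -90.0]
wrist_force: [-4.8, -0.4, 11.8]
opening: 0.0306
grasp_force: 72.4
```

arm_command --pt "0 0 0 0" --pt "0 0 0 0" --pt "0 0 0 0" --pt "0 0 0 0" --pt "0 0 0 0"

```text
time: 58.2
ee_pos: [0.6346, 0.0363, 0.1222]
tcp_rot: [-179.9, 0.1, -90.0]
wrist_force: [-3.8, -0.3, 9.3]
opening: 0.0309
grasp_force: 72.4
```

arm_command --pt "0 0 0 0" --pt "0 0 0 0" --pt "0 0 0 0" --pt "0 0 0 0" --pt "0 0 0 0"

```text
time: 58.7
ee_pos: [0.6346, 0.0362, 0.1222]
tcp_rot: [-179.9, 0.1, -90.0]
wrist_force: [-5.0, 0.1, 10.9]
opening: 0.031
grasp_force: 72.4
```

arm_command --pt "0 0 -0.015 0" --pt "0 0 -0.03 0" --pt "0 0 -0.045 0" --pt "0 0 -0.06 0" --pt "0 0 -0.08 0"

```text
time: 59.2
ee_pos: [0.6343, 0.0362, 0.2009]
tcp_rot: [180.0, 0.1, -90.0]
wrist_force: [0.5, 0.6, -6.0]
opening: 0.0307
grasp_force: 70.1
```

arm_command --pt "0.025 0.005 0 0" --pt "0.06 0.012 0 0" --pt "0.095 0.019 0 0" --pt "0.13 0.026 0 0" --pt "0.165 0.033 0 0"

```text
time: 59.7
ee_pos: [0.6014, -0.1302, 0.2008]
tcp_rot: [-180.0, 0.1, -89.9]
wrist_force: [0.5, -0.9, -5.0]
opening: 0.03
grasp_force: 70.4
```

arm_command --pt "0.03 0.006 0 0" --pt "0.041 0.008 0 0" --pt "0.041 0.008 0 0" --pt "0.041 0.008 0 0" --pt "0.041 0.008 0 0"

```text
time: 60.2
ee_pos: [0.594, -0.1688, 0.2]
tcp_rot: [-180.0, 0.1, -89.9]
wrist_force: [0.3, -0.8, -5.2]
opening: 0.0307
grasp_force: 70.2
```

```bash
python3 -c "
from h import *
tilt(); go(.593,-.17,.1622)
s=cam('scene')
for t in('rod_tall','stop_tall_under'): print(t,[(np.round(d['location'],1).tolist(),round(d['confidence'],2)) for d in bot.mark_of('scene',t)[:4]])
p=bot.get_obs()['ee_pos']; print(proj(s,[p[0],p[1],p[2]-.1082]),proj(s,[p[0],p[1],p[2]-.1082+.058]))
"
```

```text
60.2 q [-1.59e+01  1.39e+01  1.68e+01  9.28e+01  1.00e-01 -1.06e+02] p [ 0.594  -0.1688  0.2   ] rpy [-1.7998e+02  1.1000e-01 -8.9890e+01] z [ 3.0e-04  1.9e-03 -1.0e+00]
shift to target [0.0012 0.001  0.0378]
rod_tall [([161.7, 233.2], 0.96)]
stop_tall_under [([156.1, 209.7], 0.65)]
[162.19038286 235.32410561] [156.2861288 209.5388333]
```

arm_command --pt "0 0 0.01 0" --pt "0 0 0.02 0" --pt "0 0 0.03 0" --pt "0 0 0.0355 0" --pt "0 0 0.0355 0"

```text
time: 60.85
ee_pos: [0.5932, -0.1698, 0.1634]
tcp_rot: [179.9, 0.1, -90.0]
wrist_force: [-0.1, -0.3, -4.9]
opening: 0.0305
grasp_force: 70.8
```

arm_command --pt "0 0 0.001 0" --pt "0 0 0.002 0" --pt "0 0 0.003 0" --pt "0 0 0.004 0" --pt "0 0 0.004 0"

```text
time: 61.35
ee_pos: [0.5937, -0.1699, 0.1622]
tcp_rot: [-179.9, 0.1, -90.0]
wrist_force: [-4.8, 0.9, 7.1]
opening: 0.0304
grasp_force: 72.0
```

arm_command --pt "0 0 -0.002 0" --pt "0 0 -0.002 0" --pt "0 0 -0.002 0" --pt "0 0 -0.002 0" --pt "0 0 -0.002 0" --hand 0.06

```text
time: 61.85
ee_pos: [0.5936, -0.1699, 0.1622]
tcp_rot: [180.0, 0.1, -90.0]
wrist_force: [-0.0, -0.4, -0.1]
opening: 0.0598
grasp_force: 0.0
```

arm_command --pt "0 0 -0.02 0" --pt "0 0 -0.05 0" --pt "0 0 -0.085 0" --pt "0 0 -0.12 0" --pt "-0.01 0 -0.13 0"

```text
time: 62.35
ee_pos: [0.5941, -0.1608, 0.2961]
tcp_rot: [-179.7, 0.0, -90.0]
wrist_force: [0.5, -0.6, -0.5]
opening: 0.0598
grasp_force: 0.0
```

```bash
cat >> h.py <<'E'
def cover():
    c=cam("top");s=cam("scene");g=cv2.cvtColor(c["color"],cv2.COLOR_BGR2GRAY)
    t=bot.mark_of("top","cover")[:3];u=bot.mark_of("scene","cover")[:3]
    for a in t: print("top",np.round(a["location"],1),round(a["confidence"],2),atz(c,a["location"],.06).round(4))
    for a in u: print("scene",np.round(a["location"],1),round(a["confidence"],2),atz(s,a["location"],.06).round(4))
    return c,s,g
E
python3 - <<'E'
from h import *
tilt();c,s,g=cover()
cv2.imwrite("pics/cov.png",np.hstack([cv2.resize(c["color"][120:220,140:340],(800,400)),][:1]).copy()) 
a=cv2.resize(c["color"][130:210,150:330],(540,240),interpolation=cv2.INTER_CUBIC);b=cv2.resize(s["color"][150:330,30:480],(540,216))
cv2.imwrite("pics/cov.png",np.vstack([a,b]))
E
```

```text
62.35 q [-1.520e+01  1.650e+01  3.080e+01  1.040e+02  1.000e-01 -1.052e+02] p [ 0.5941 -0.1608  0.2961] rpy [-1.7973e+02  1.0000e-02 -9.0010e+01] z [ 4.7e-03  1.0e-04 -1.0e+00]
top [184.7 166.2] 0.95 [0.6323 0.285  0.06  ]
scene [428.1 292. ] 0.84 [0.6295 0.295  0.06  ]
scene [272.1 270.3] 0.51 [0.6195 0.0342 0.06  ]
scene [122.7 246.8] 0.18 [ 0.6014 -0.2477  0.06  ]
```

View pics/cov.png

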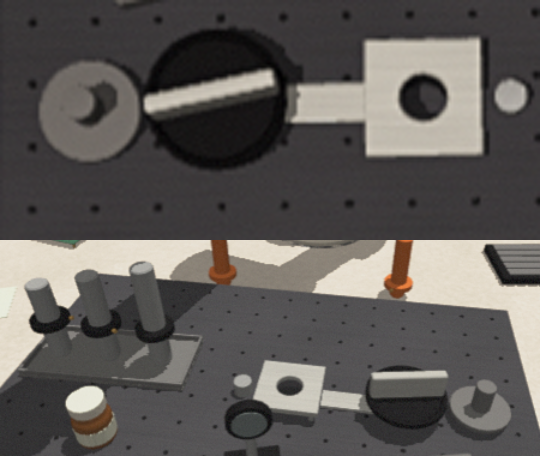

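```bash
python3 - <<'E'
from h import *
c=cam("top");print(atz(c,(180.2,167),.068).round(4),atz(c,(175.7,164.3),.108).round(4))
g=cv2.cvtColor(c["color"],cv2.COLOR_BGR2GRAY)
m=(g[150:180,165:190]>118).astype(np.uint8);n,l,st,ce=cv2.connectedComponentsWithStats(m)
for i in range(1,n):
    if st[i,4]>15:p=ce[i]+[165,150];print(st[i].tolist(),p.round(1),atz(c,p,.108).round(4))
go(.632,.29)
E
```

```text
[0.6293 0.2939 0.068 ] [0.629  0.2955 0.108 ]
shift to target [-0.4499 -0.0391  0.0009]
```

arm_command --pt "-0.045 -0.003 0 0" --pt "-0.09 -0.007 0 0" --pt "-0.135 -0.011 0 0" --pt "-0.18 -0.015 0 0" --pt "-0.225 -0.019 0 0"

```text
time: 63.1
ee_pos: [0.6119, 0.0664, 0.2909]
tcp_rot: [179.9, 0.1, -90.0]
wrist_force: [0.3, -0.6, 0.7]
opening: 0.06
grasp_force: 0.0
```

arm_command --pt "-0.045 -0.003 0 0" --pt "-0.09 -0.007 0 0" --pt "-0.135 -0.011 0.03 0" --pt "-0.18 -0.015 0.06 0" --pt "-0.225 -0.019 0.09 0"

```text
time: 63.6
ee_pos: [0.6298, 0.281, 0.2071]
tcp_rot: [179.9, 0.0, -90.0]
wrist_force: [0.4, -0.7, -0.3]
opening: 0.0599
grasp_force: 0.0
```

arm_command --pt "0 0 0.02 0" --pt "0 0 0.05 0" --pt "0 0 0.05 0" --pt "0 0 0.05 0" --pt "0 0 0.05 0"

```text
time: 64.1
ee_pos: [0.6308, 0.2794, 0.1616]
tcp_rot: [-179.9, 0.1, -90.0]
wrist_force: [0.2, 0.5, 0.4]
opening: 0.0597
grasp_force: 0.0
```

```bash
python3 - <<'E'
from h import *
tilt();s=cam("scene")
for a in bot.mark_of("scene","cover")[:2]: print(np.round(a["location"],1),round(a["confidence"],2),atz(s,a["location"],.06).round(4))
cv2.imwrite("pics/cov2.png",cv2.resize(s["color"][200:330,340:510],(680,520),interpolation=cv2.INTER_CUBIC))
for y in(.285,.29,.295): print(y,proj(s,[.632,y,.108]).round(1))
E
```

```text
64.1 q [ 23.9  24.   25.2  91.1   0.1 -66.2] p [0.6308 0.2794 0.1616] rpy [-1.799e+02  1.300e-01 -8.998e+01] z [ 0.0017  0.0023 -1.    ]
[429.4 287.4] 0.96 [0.6189 0.2984 0.06  ]
0.285 [428.3 271.8]
0.29 [431.6 272.1]
0.295 [434.9 272.5]
```

View pics/cov2.png

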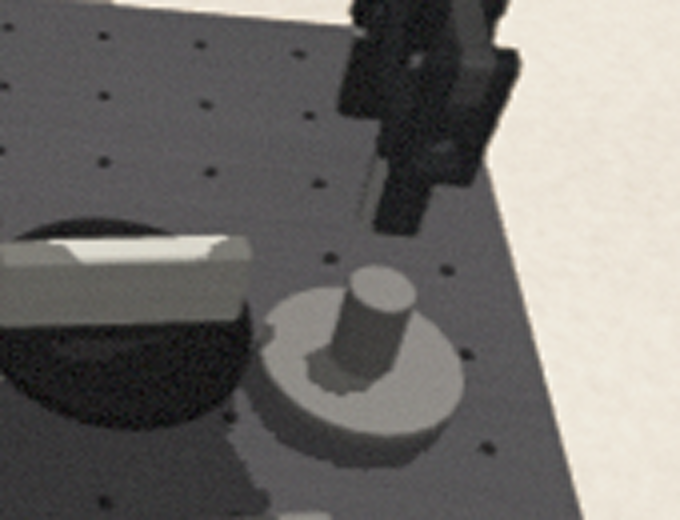

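arm_command --pt "-0.016 0.001 0 0" --pt "-0.016 0.001 0.02 0" --pt "-0.016 0.001 0.05 0" --pt "-0.016 0.001 0.075 0" --pt "-0.016 0.001 0.083 0"

```text
time: 64.7
ee_pos: [0.6282, 0.2962, 0.0745]
tcp_rot: [179.8, 0.0, -89.9]
wrist_force: [-0.4, 0.0, 0.0]
opening: 0.0604
grasp_force: 0.0
```

arm_command --pt "0 0 0 0" --pt "0 0 0 0" --pt "0 0 0 0" --pt "0 0 0 0" --pt "0 0 0 0" --hand 0.015 --grip_force 40

```text
time: 65.2
ee_pos: [0.6301, 0.2963, 0.0791]
tcp_rot: [-179.8, 0.2, -90.0]
wrist_force: [0.1, 1.6, 6.3]
opening: 0.0249
grasp_force: 39.6
```

arm_command --pt "0 0 0 0" --pt "0 0 0 0" --pt "0 0 0 0" --pt "0 0 0 0" --pt "0 0 0 0"

```text
time: 65.7
ee_pos: [0.6301, 0.2963, 0.079]
tcp_rot: [-179.8, 0.2, -90.0]
wrist_force: [1.2, -0.4, 7.0]
opening: 0.0248
grasp_force: 39.6
```

arm_command --pt "0 0 -0.015 0" --pt "0 0 -0.03 0" --pt "0 0 -0.045 0" --pt "0 0.03 -0.045 0" --pt "0 0.06 -0.045 0"

```text
time: 66.2
ee_pos: [0.5695, 0.2957, 0.1235]
tcp_rot: [-179.9, 0.1, -90.0]
wrist_force: [0.3, -0.1, -0.6]
opening: 0.0244
grasp_force: 39.7
```

arm_command --pt "0 0.03 0 0" --pt "0.02 0.045 0 0" --pt "0.06 0.045 0 0" --pt "0.1 0.045 0 0" --pt "0.14 0.045 0 0"

```text
time: 66.7
ee_pos: [0.5244, 0.1546, 0.1234]
tcp_rot: [-179.9, 0.1, -89.9]
wrist_force: [0.4, -1.1, -0.3]
opening: 0.0251
grasp_force: 39.7
```

arm_command --pt "0.04 0 0 0" --pt "0.08 0 0 0" --pt "0.105 -0.02 0 0" --pt "0.119 -0.06 0 0" --pt "0.119 -0.08 0 0"

```text
time: 67.2
ee_pos: [0.6069, 0.0344, 0.1231]
tcp_rot: [-179.9, 0.1, -90.1]
wrist_force: [-0.9, 0.3, -0.9]
opening: 0.0245
grasp_force: 39.9
```

```bash
python3 -c "
from h import *
tilt(); go(.634,.037)"
```

```text
67.2 q [  3.2  11.9   5.9  83.8   0.1 -86.7] p [0.6069 0.0344 0.1231] rpy [-1.7985e+02  8.0000e-02 -9.0110e+01] z [ 0.0026  0.0013 -1.    ]
shift to target [-0.0026 -0.0271  0.0001]
```

arm_command --pt "0 -0.015 0 0" --pt "0 -0.029 0 0" --pt "0 -0.029 0 0" --pt "0 -0.029 0.008 0" --pt "0 -0.029 0.015 0"

```text
time: 67.7
ee_pos: [0.633, 0.0368, 0.1065]
tcp_rot: [-180.0, 0.1, -89.9]
wrist_force: [0.1, 0.2, -0.9]
opening: 0.0247
grasp_force: 39.9
```

```bash
python3 - <<'E'
from h import *
tilt();s=cam("scene")
cv2.imwrite("pics/cov3.png",cv2.resize(s["color"][200:320,200:350],(750,600),interpolation=cv2.INTER_CUBIC))
E
```

```text
67.7 q [  3.3  15.8   8.7  82.9   0.1 -86.8] p [0.633  0.0368 0.1065] rpy [-1.7999e+02  9.0000e-02 -8.9940e+01] z [ 2.0e-04  1.6e-03 -1.0e+00]
```

View pics/cov3.png

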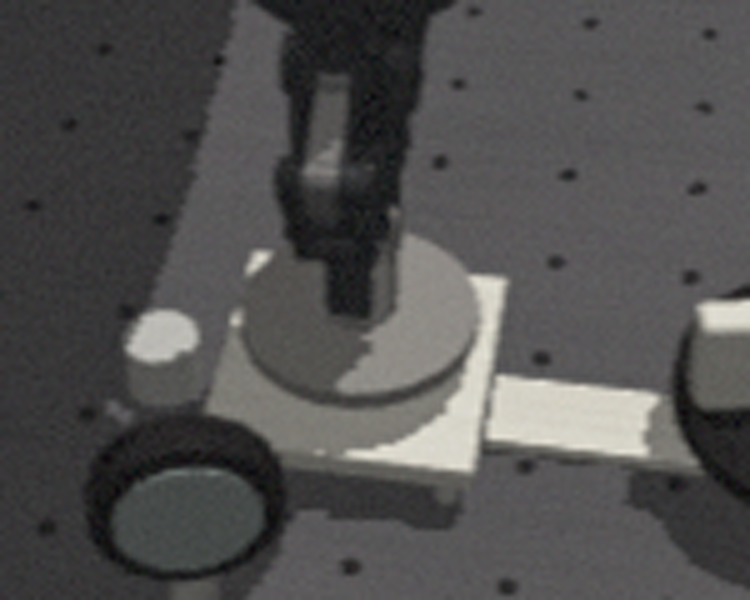

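arm_command --pt "0.001 0 0.003 0" --pt "0.001 0 0.006 0" --pt "0.001 0 0.009 0" --pt "0.001 0 0.012 0" --pt "0.001 0 0.013 0"

```text
time: 68.25
ee_pos: [0.6333, 0.0358, 0.0932]
tcp_rot: [180.0, 0.1, -90.0]
wrist_force: [-0.8, 0.6, -1.1]
opening: 0.0247
grasp_force: 39.9
```

arm_command --pt "0 0 0.0005 0" --pt "0 0 0.001 0" --pt "0 0 0.0015 0" --pt "0 0 0.002 0" --pt "0 0 0.002 0"

```text
time: 68.75
ee_pos: [0.6337, 0.0358, 0.0921]
tcp_rot: [-180.0, 0.1, -90.0]
wrist_force: [-0.8, 0.4, 1.4]
opening: 0.0251
grasp_force: 40.1
```

arm_command --pt "0 0 0.0005 0" --pt "0 0 0.0005 0" --pt "0 0 0.0005 0" --pt "0 0 0.0005 0" --pt "0 0 0.0005 0" --hand 0.06

```text
time: 69.25
ee_pos: [0.6335, 0.0358, 0.0911]
tcp_rot: [-180.0, 0.1, -90.0]
wrist_force: [-0.8, 0.3, -0.3]
opening: 0.0601
grasp_force: 0.0
```

arm_command --pt "0 0 -0.01 0" --pt "0 0 -0.04 0" --pt "0 0 -0.08 0" --pt "0 0 -0.12 0" --pt "0 0 -0.15 0"

```text
time: 69.75
ee_pos: [0.6335, 0.0355, 0.2449]
tcp_rot: [-179.8, 0.1, -90.0]
wrist_force: [0.3, -1.1, 0.4]
opening: 0.0602
grasp_force: 0.0
```

arm_command --pt "0 0.04 0 0" --pt "0 0.08 0 0" --pt "0 0.12 0 0" --pt "0 0.16 0 0" --pt "0 0.2 0 0"

```text
time: 70.25
ee_pos: [0.4319, 0.0353, 0.2418]
tcp_rot: [-179.9, 0.1, -90.0]
wrist_force: [0.1, 0.2, 1.0]
opening: 0.0598
grasp_force: 0.0
```

arm_command --pt "-0.04 0 0 0" --pt "-0.08 0 0 0" --pt "-0.12 0 0 0" --pt "-0.16 0 0 0" --pt "-0.2 0 0 0"

```text
time: 70.75
ee_pos: [0.433, 0.237, 0.2426]
tcp_rot: [-179.9, 0.1, -90.0]
wrist_force: [-0.4, -1.0, 0.3]
opening: 0.0603
grasp_force: 0.0
```

```bash
python3 - <<'E'
from h import *
tilt();c=cam("top");s=cam("scene")
for t in "cover gauge_top rod_short stop_short_under rod_mid stop_mid_under rod_tall stop_tall_under".split():
    print(t,[[(np.round(d["location"],1).tolist(),round(d["confidence"],2)) for d in bot.mark_of(n,t)[:2]] for n in("scene","top")])
g=cv2.cvtColor(c["color"],cv2.COLOR_BGR2GRAY)
# expected collar pixel at floor .054+.0587
for n,p in dict(short=(.5972,-.3301),mid=(.5952,-.25),tall=(.5936,-.1699)).items(): print(n,proj(s,[*p,.054]).round(1),proj(s,[*p,.054+.0585]).round(1))
print("cover exp",proj(s,[.6336,.036,.0727]).round(1),proj(c,[.6336,.036,.0727]).round(1))
a=cv2.resize(s["color"][150:330,30:480],(800,320),interpolation=cv2.INTER_CUBIC);b=cv2.resize(c["color"][120:220,200:488],(800,278),interpolation=cv2.INTER_CUBIC)
cv2.imwrite("pics/fin.png",np.vstack([a,b]))
E
```

```text
70.75 q [ 28.7  -2.6   3.6  96.1   0.1 -61.4] p [0.433  0.237  0.2426] rpy [-1.7991e+02  1.3000e-01 -8.9950e+01] z [ 0.0015  0.0023 -1.    ]
cover [[([271.0, 265.9], 0.82)], [([295.3, 161.9], 0.86)]]
gauge_top [[([231.8, 265.2], 0.81), ([241.3, 340.7], 0.49)], [([321.6, 161.2], 0.66)]]
rod_short [[([359.5, 194.7], 0.91), ([81.8, 243.2], 0.89)], [([373.5, 301.6], 0.89), ([226.0, 312.1], 0.76)]]
stop_short_under [[([362.3, 186.9], 0.81), ([215.5, 179.0], 0.76)], [([454.1, 174.3], 0.77), ([379.1, 301.9], 0.63)]]
rod_mid [[([119.4, 245.7], 0.95), ([381.6, 357.2], 0.25)], [([414.8, 175.7], 0.76)]]
stop_mid_under [[([111.6, 220.5], 0.6)], [([418.7, 176.7], 0.65)]]
rod_tall [[([162.7, 248.9], 0.64)], [([379.3, 176.7], 0.67), ([418.3, 174.6], 0.6)]]
stop_tall_under [[([157.7, 227.5], 0.62)], []]
short [ 82.9 243.2] [ 73.4 218.9]
mid [123.7 246.8] [116.2 222.4]
tall [165.3 250.6] [159.7 226.2]
cover exp [271.7 271.1] [290.4 161.9]
```

View pics/fin.png

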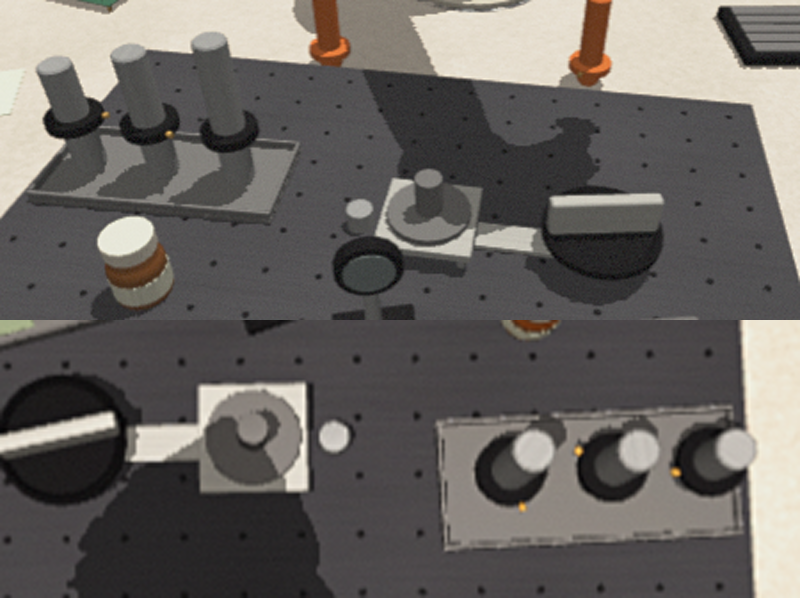

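```bash
python3 -c "
from workcell import bot
print(bot.job_done())"
```

```text
the job is handed in; nothing more can be done
None
```

The job is handed in, but no verdict came back: the ring is about 1 mm above the pillar, all three rods stand in the tray with ring-set collars, and the cover is seated on the ring.

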